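Empty the dishwasher cup tray: nest like with like, set odd pieces apart

ROBOT

A 7-joint arm with a two-finger parallel gripper is mounted at the origin on the work surface. World frame = base frame: x ahead of the robot, y to its left, z up, the work surface at z = 0. Lengths are in m, angles in rad, forces in N, time in s.
With the tool pointing down it reaches from about 0.425 to 0.875 m from the base axis. Payload 8.4 kg.
Tool frame: the origin (TCP) lies at the very end of the fingers, on their centre line; the grasp point (between the pads) lies 19 mm behind it; z points along the fingers, y is the line along which they close (so a half turn about z gives the same grasp; the last joint's range is limited). The gripper opens to 85 mm and grips with 20 to 120 N. Pads are 22 mm wide; open, the fingers measure 114 mm over their backs; the gripper's body (76 mm by 85 mm) begins 54 mm behind the grasp point. The pads swing forward as they close: fully open they stand 13 mm farther back than shut.
Start: joints at [1.053, 0.333, 0.04, 1.465, -0.013, 1.343, -0.059], TCP at [0.264, -0.594, 0.199] pointing down, gripper open.
Joint ranges: [-2.58, 2.58], [-0.38, 2.09], [-1.3, 1.39], [0.25, 2.4], [-1.5, 4.64], [0.08, 2.09], [-2.65, 2.65]. Speed limits (rad/s): [2.22, 2.22, 2.79, 2.79, 3.14, 3.14, 3.14].

INTERFACE

Orientations are given as [roll, pitch, yaw] about the fixed x, y, z axes, in that order (R = Rz(yaw) Ry(pitch) Rx(roll)).
In Python, from workcell import r, optics gives the robot as it stands.
- The arm moves only by the shell command python3 -m pendant 'ROWS' [FORCE]. ROWS is JSON, a list of rows, each an object of numbers: "tx", "ty", "tz": the shift along the tool's x, y, z in m; "spin": the turn about the tool's z in rad; "grip": the gripper's target within -1 to 1 (fully open at 1, half-way at 0, shut at -1). In form: [{"tx": .., "ty": .., "tz": .., "spin": .., "grip": ..}, ...]. A call has 1 to 8 rows; each row is the pose to reach, as a shift and turn from the pose commanded when the call began, along the tool's axes at that moment; what a row does not reach only later rows make up. A row lasts 1/8 s, in which the tool goes at most 62.5 mm and 10.7 degrees, less where a joint would pass 70% of its speed; a pose out of reach is approached as far as the arm can. A call with a gripper value outside its range is refused whole. The fingers move at their own pace and stop on an object; FORCE is the grip in N (left out, the last holds). Time passes only in rows, so rows that repeat a pose let the fingers close. It gives the time, the measured TCP pose, the force and the opening at its end, in the units of the state.
- r.sense(): the state, without advancing time (a new reading comes with each control period).
- optics.snapshot(name): name is "side" or "top" or "wrist"; returns a dict with "pixels" (420x560x3 uint8, blue, green, red), "fovy" (degrees; the focal length in pixels is half the picture's height over the tangent of half this angle, whatever the lens; pixels are square), "cx", "cy" (the principal point, pixels), "dist_coeffs" ([k1, k2, p1, p2, k3] as OpenCV has them; the pictures are not rectified), "world_from_camera" (4x4, takes a point from camera to world coordinates). Camera axes: x right, y up, looking along -z (the intrinsics and any distortion apply to the point x, -y, -z); pixel columns grow to the right and rows downward; lengths in m; the calibration is good to about 2 mm. A picture is of the moment at which its call begins. There is no depth.
- r.hand_in(): hands the job in, once; it reports no verdict.
The state is a dict: "t": time; "joint_pos": joint angles; "qvel": joint speeds; "effort": joint torques, N m; "eef_pos": TCP position; "ee_rot": TCP orientation; "wrist_force": force on the tool from outside, world axes, zero at the start; "torque": the same for the moment, N m; "grip_width": finger opening in m.
Only numpy, scipy, OpenCV 4.12 (cv2) and the standard library are available. Lean on these libraries where they do the work, as an engineer would, in place of code of your own. Each camera call takes 0.05 s, during which the arm holds its last target. There are 200 camera calls.

TASK

Empty the dishwasher's cup tray into the wooden tote, everything mouth down as it is: nest all the tumblers into one stack and all the ramekins into another, both standing in the tote's wide compartment, and stand the straight-sided pieces that will not nest (the squat round jar and square pot, if there) side by side on the floor of its narrow compartment. Leave the soap bottle and the sponge where they are.

Things in the scene. Friction and masses are not known exactly. Their poses are not given: they have to be found in the camera images.
- rack: the dishwasher's lift-out cup tray, set down on the worktop (fixed): grey plastic, 300 x 300 mm, a flat gridded slab 8 mm thick without a rim; origin at the centre of its underside, z up. It lies left or right of the tote. The crockery starts on it, mouth down, in rows about 95 mm apart.
- tote: low wooden carrying tote (fixed): 270 mm along its x by 260 mm along its y, floor 6 mm thick, walls 6 mm thick and 26 mm high; a divider 5 mm thick and 22 mm high along its y, centred at x = -40 mm, parts it into a wide and a narrow compartment. Origin at the centre of its underside, z up; at yaw 0 the narrow compartment is nearest the robot.
- tote_stacks (a point): centre of the floor of the tote's wide compartment (inside 166 mm along x, 248 mm along y), axes as the tote
- tote_odd (a point): centre of the floor of the tote's narrow compartment (inside 86 mm along x, 248 mm along y), axes as the tote
- tumbler1: white tapered stacking tumbler, mouth down, 95 mm tall, about 0.14 kg: mouth (below) 82 mm outside diameter, narrowing to 63 mm at 63 mm height; above, the top 28 mm is a straight round foot 54 mm in diameter (grip there, fingertips above the shoulder). Origin: centre of the mouth's plane (underside), z up. Nested over another it adds 32 mm to the stack, with 1 to 2 mm play. Always present.
- tumbler2: white tapered stacking tumbler, mouth down, 95 mm tall, about 0.14 kg: mouth (below) 82 mm outside diameter, narrowing to 63 mm at 63 mm height; above, the top 28 mm is a straight round foot 54 mm in diameter (grip there, fingertips above the shoulder). Origin: centre of the mouth's plane (underside), z up. Nested over another it adds 32 mm to the stack, with 1 to 2 mm play. May be absent.
- tumbler3: white tapered stacking tumbler, mouth down, 95 mm tall, about 0.14 kg: mouth (below) 82 mm outside diameter, narrowing to 63 mm at 63 mm height; above, the top 28 mm is a straight round foot 54 mm in diameter (grip there, fingertips above the shoulder). Origin: centre of the mouth's plane (underside), z up. Nested over another it adds 32 mm to the stack, with 1 to 2 mm play. May be absent.
- tumbler4: white tapered stacking tumbler, mouth down, 95 mm tall, about 0.14 kg: mouth (below) 82 mm outside diameter, narrowing to 63 mm at 63 mm height; above, the top 28 mm is a straight round foot 54 mm in diameter (grip there, fingertips above the shoulder). Origin: centre of the mouth's plane (underside), z up. Nested over another it adds 32 mm to the stack, with 1 to 2 mm play. May be absent.
- ramekin1: white tapered ramekin, mouth down, 66 mm tall, about 0.14 kg: mouth (below) 84 mm outside diameter, narrowing to 69 mm at 40 mm height; above, the top 23 mm is a straight round foot 60 mm in diameter (grip there, fingertips above the shoulder). Origin: centre of the mouth's plane (underside), z up. Nested over another it adds 26 mm to the stack, with 1 to 2 mm play. Always present.
- ramekin2: white tapered ramekin, mouth down, 66 mm tall, about 0.14 kg: mouth (below) 84 mm outside diameter, narrowing to 69 mm at 40 mm height; above, the top 23 mm is a straight round foot 60 mm in diameter (grip there, fingertips above the shoulder). Origin: centre of the mouth's plane (underside), z up. Nested over another it adds 26 mm to the stack, with 1 to 2 mm play. May be absent.
- ramekin3: white tapered ramekin, mouth down, 66 mm tall, about 0.14 kg: mouth (below) 84 mm outside diameter, narrowing to 69 mm at 40 mm height; above, the top 23 mm is a straight round foot 60 mm in diameter (grip there, fingertips above the shoulder). Origin: centre of the mouth's plane (underside), z up. Nested over another it adds 26 mm to the stack, with 1 to 2 mm play. May be absent.
- jar: odd piece: squat white straight-sided round jar standing mouth down (its thick bottom on top), 64 mm diameter from top to bottom, 50 mm tall, about 0.16 kg; it nests with nothing. Origin at the centre of its underside, z up. May be absent.
- square_pot: odd piece: squat white straight-sided square pot standing mouth down, 60 x 60 mm (faces along its x and y), 50 mm tall, about 0.16 kg; it nests with nothing. Origin at the centre of its underside, z up. May be absent.
- soap: bystander: yellow soap bottle, 60 mm diameter, 130 mm tall, standing; origin at the centre of its underside
- sponge: bystander: green scouring sponge, 70 x 100 x 32 mm; origin at the centre of its underside
Things that resemble listed ones, but are neither listed nor needed, are in the scene too. What is shaped like the tumbler2 but blue is not meant.

How it is judged:
By the outcome, as a careful person would: the job done as asked, in the order asked, and still so for the second after the job is handed in, with the robot touching nothing.
Of tumbler2, tumbler3, tumbler4 only 2 to 3 are there at a start; the rules pass over those that are not, and their reading is None.
Of ramekin2, ramekin3 only 1 to 2 are there at a start; the rules pass over those that are not, and their reading is None.
Of jar, square_pot only 1 to 2 are there at a start; the rules pass over those that are not, and their reading is None.
At some moment in a run one of ramekin1, ramekin2, ramekin3, jar, square_pot may be knocked a few centimetres aside while the robot is not near it.
It also fails if it takes over 210 s, if anything falls off the work surface, if the arm or the gripper's body presses on something with over 40 N, if the wrist force passes 120 N, or if a joint passes its speed limit or range.

## Working session

There is one attempt and no reset: what is moved stays moved. The work goes in short steps, Python scripts to look and compute and a shell command to move; the robot and the scene stay as the last step left them, time stands still between calls to the robot, and variables do not carry over. Pictures are saved under pics/ and viewed, on a budget of 14 in all, crops included, one or two more only if the job needs it, and the job is handed in when it is done.

```bash
ls; mkdir -p pics; python3 - <<'E'
from workcell import r, optics
import cv2,numpy as np
print(r.sense())
for n in("top","side"):
    s=optics.snapshot(n); cv2.imwrite(f"pics/{n}0.png",s["pixels"])
    print(n,s["fovy"],s["cx"],s["cy"],s["dist_coeffs"],np.round(s["world_from_camera"],4).tolist())
E
```

```text
pics
{'t': 0.0, 'joint_pos': array([ 1.0528026 ,  0.33391835,  0.03986407,  1.46627624, -0.0133984 ,
        1.34330342, -0.0585077 ]), 'qvel': array([-0.0009648 , -0.00036243, -0.00085471,  0.00146418,  0.00029823,
       -0.00150452,  0.00088358]), 'effort': array([-3.05180470e-05, -6.58531952e+01,  1.36539638e+00, -4.05555189e+01,
        1.68171659e-02,  1.25191896e-02,  2.56414133e-06]), 'eef_pos': array([ 0.26409453, -0.59336896,  0.19791393]), 'ee_rot': array([-3.13995684e+00,  1.09900075e-04,  4.18778378e-01]), 'wrist_force': array([0.47398757, 1.0428846 , 0.00410024]), 'torque': array([-0.0164089 ,  0.0249369 , -0.01710682]), 'grip_width': 0.08566217366693417}
top 48.56859910204921 282.29775354721744 206.44036495787583 [-0.16102408  0.          0.          0.          0.        ] [[-0.025, 0.9928, -0.1172, 0.4673], [-0.9997, -0.0257, -0.0048, 0.011], [-0.0077, 0.117, 0.9931, 1.2333], [0.0, 0.0, 0.0, 1.0]]
side 55.024607540787386 277.83817021952535 210.98612380357102 [0.03787671 0.         0.         0.         0.        ] [[-0.9972, 0.0325, -0.0671, 0.5217], [-0.0744, -0.4852, 0.8712, 1.0302], [-0.0043, 0.8738, 0.4863, 0.6376], [0.0, 0.0, 0.0, 1.0]]
```

View pics/top0.png

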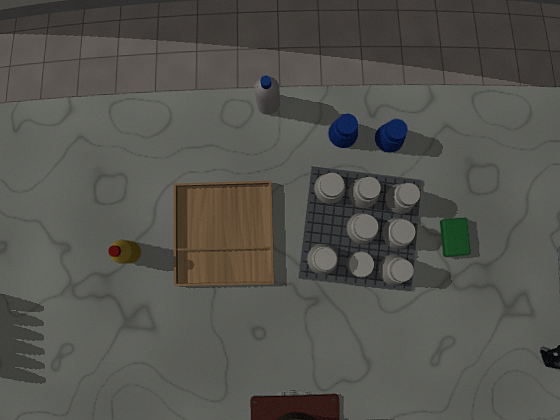

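View pics/side0.png

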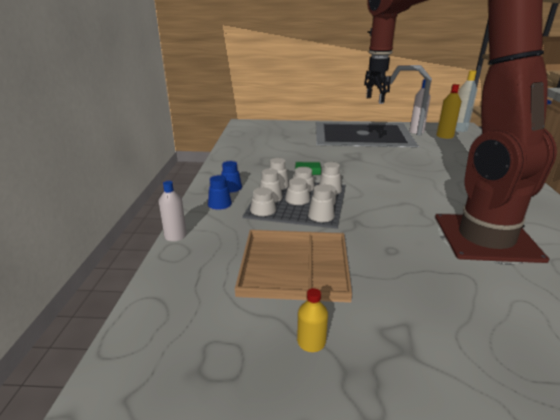

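The top view shows the tote at (224,234) with its narrow compartment nearest the robot, the soap at (124,250) and the sponge at (455,237). Eight white pieces stand on the rack around (362,228), and two blue decoys sit at (344,130) and (392,135). I'll enlarge both views to classify the pieces.

```bash
cat > h.py <<'E'
import cv2,numpy as np
from workcell import r,optics
def snap(n,save=None):
    s=optics.snapshot(n)
    if save: cv2.imwrite(f"pics/{save}.png",s["pixels"])
    f=s["pixels"].shape[0]/2/np.tan(np.radians(s["fovy"])/2)
    s["K"]=np.array([[f,0,s["cx"]],[0,f,s["cy"]],[0,0,1.]]); return s
def cast(s,uv,z):
    p=cv2.undistortPoints(np.array(uv,float).reshape(-1,1,2),s["K"],np.array(s["dist_coeffs"],float)).reshape(-1,2)
    T=np.array(s["world_from_camera"]); d=np.c_[p[:,0],-p[:,1],-np.ones(len(p))]@T[:3,:3].T; o=T[:3,3]
    return o+d*((z-o[2])/d[:,2])[:,None]
def proj(s,P):
    T=np.linalg.inv(np.array(s["world_from_camera"])); q=np.atleast_2d(P)@T[:3,:3].T+T[:3,3]
    q=q*[1,-1,-1]; return cv2.projectPoints(q,np.zeros(3),np.zeros(3),s["K"],np.array(s["dist_coeffs"],float))[0].reshape(-1,2)
E
python3 - <<'E'
import cv2,numpy as np
a=cv2.imread("pics/top0.png")[155:295,290:440]; b=cv2.imread("pics/side0.png")[150:230,240:350]
a=cv2.resize(a,None,fx=2.6,fy=2.6,interpolation=cv2.INTER_CUBIC)
b=cv2.resize(b,None,fx=3.6,fy=3.6,interpolation=cv2.INTER_CUBIC)
c=np.zeros((370,800,3),np.uint8); c[:a.shape[0],:a.shape[1]]=a; c[:b.shape[0],400:400+b.shape[1]]=b
c=cv2.convertScaleAbs(c,alpha=1.5)
cv2.imwrite("pics/crop0.png",c)
E
```

```text
(no output)
```

View pics/crop0.png

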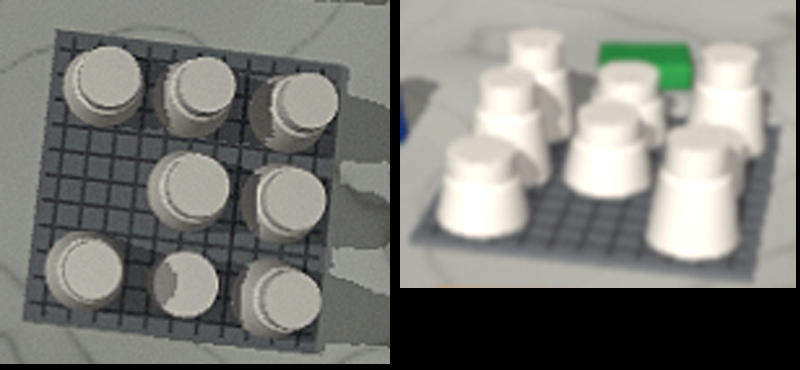

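I count 4 tumblers, 3 ramekins and one jar. In the crop the tumbler feet are at (206,86), (305,101), (91,269) and (288,300), the ramekin feet at (108,77), (195,187) and (291,202), and the jar at (185,285). The jar is hidden in the side view.

```bash
cat >> h.py <<'E'
KIND={"T":(.095,.054),"R":(.066,.060),"J":(.050,.064)}
def disc(s,uv,z,dia,win=1.0):
    """round flat top: Hough circle of predicted radius near uv on an enlarged crop"""
    c=cast(s,[uv],z)[0]; rad=np.linalg.norm(proj(s,c+[dia/2,0,0])-proj(s,c+[-dia/2,0,0]))/2
    k=max(1,int(np.ceil(60/rad))); w=int(rad*1.9); x0,y0=max(0,int(uv[0]-w)),max(0,int(uv[1]-w))
    g=cv2.cvtColor(s["pixels"],cv2.COLOR_BGR2GRAY)[y0:int(uv[1]+w),x0:int(uv[0]+w)]
    g=cv2.GaussianBlur(cv2.resize(g,None,fx=k,fy=k,interpolation=cv2.INTER_CUBIC),(0,0),1.5)
    h=cv2.HoughCircles(g,cv2.HOUGH_GRADIENT_ALT,1,rad*k/4,param1=60,param2=.5,minRadius=int(rad*k*.9),maxRadius=int(rad*k*1.1))
    if h is None: return None
    h=h.reshape(-1,h.shape[-1])[:,:3]; p=(h[:,:2]+.5)/k-.5+[x0,y0]
    i=np.argmin(np.linalg.norm(p-uv,axis=1)); return p[i],h[i,2]/k/rad,cast(s,[p[i]],z)[0]
E
python3 - <<'E'
from h import *
s=snap("top")
G=[("R",331.5,184.6),("T",369.2,188.1),("T",407.3,193.8),("R",365,226.9),("R",401.9,232.7),("T",325,258.5),("J",361.2,264.6),("T",400.8,270.4)]
for k,u,v in G:
    z=.008+KIND[k][0]; d=disc(s,(u,v),z,KIND[k][1])
    print(k,cast(s,[(u,v)],z)[0].round(4), d and (d[0].round(1),round(d[1],2),d[2].round(4)))
c=cast(s,[(176,183),(271,183),(273,285),(177,286)],.026); print("tote",c.round(3).tolist(),c.mean(0))
print("divider",cast(s,[(176,250),(272,249)],.022).round(3).tolist(), "rack",cast(s,[(312,167),(423,180),(413,291),(301,279)],.008).round(3).tolist())
E
```

```text
R [ 0.6564 -0.1091  0.074 ] (array([331.4, 184.4]), np.float64(1.02), array([ 0.6569, -0.1089,  0.074 ]))
T [ 0.6407 -0.1992  0.103 ] (array([368.6, 187.8]), np.float64(1.05), array([ 0.6416, -0.1977,  0.103 ]))
T [ 0.6242 -0.2941  0.103 ] (array([409.4, 192.9]), np.float64(1.0), array([ 0.6263, -0.2996,  0.103 ]))
R [ 0.5471 -0.1893  0.074 ] (array([365.8, 227.1]), np.float64(0.99), array([ 0.5466, -0.1912,  0.074 ]))
R [ 0.5298 -0.2825  0.074 ] (array([402.2, 231.2]), np.float64(1.05), array([ 0.5335, -0.2836,  0.074 ]))
T [ 0.4712 -0.0838  0.103 ] (array([325.4, 258.4]), np.float64(0.98), array([ 0.4714, -0.0848,  0.103 ]))
J [ 0.4533 -0.1786  0.058 ] (array([360. , 263.4]), np.float64(0.99), array([ 0.4564, -0.1756,  0.058 ]))
T [ 0.4364 -0.2682  0.103 ] None
tote [[0.68, 0.297, 0.026], [0.673, 0.045, 0.026], [0.407, 0.046, 0.026], [0.409, 0.295, 0.026]] [0.54198832 0.17088492 0.026     ]
divider [[0.502, 0.298, 0.022], [0.5, 0.046, 0.022]] rack [[0.716, -0.065, 0.008], [0.674, -0.365, 0.008], [0.378, -0.322, 0.008], [0.42, -0.027, 0.008]]
```

```bash
cat >> h.py <<'E'
from scipy.spatial.transform import Rotation as Ro
YAW=0.646
def togo(*targets):
    s=r.sense(); R=Ro.from_euler("xyz",s["ee_rot"]).as_matrix(); y=s["ee_rot"][2]
    print("t",round(s["t"],2),"tcp",s["eef_pos"].round(4),"yaw",round(y,3),"w",round(s["grip_width"],4),"F",s["wrist_force"].round(1))
    for t in targets: print(t,"-> tx,ty,tz",(R.T@(np.array(t)-s["eef_pos"])).round(4),"spin",round(-(YAW-y),3))
E
python3 -c "
from h import *
togo((.4714,-.0848,.2))"
```

```text
t 0.15 tcp [ 0.2641 -0.5935  0.1981] yaw 0.419 w 0.0854 F [0.4 0.2 0. ]
(0.4714, -0.0848, 0.2) -> tx,ty,tz [ 0.3962 -0.3804 -0.0014] spin -0.227
```

```bash
python3 -m pendant '[{"tx":0.396,"ty":-0.380,"tz":0,"spin":-0.227,"grip":1},{"tx":0.396,"ty":-0.380,"tz":0,"spin":-0.227,"grip":1},{"tx":0.396,"ty":-0.380,"tz":0,"spin":-0.227,"grip":1},{"tx":0.396,"ty":-0.380,"tz":0,"spin":-0.227,"grip":1},{"tx":0.396,"ty":-0.380,"tz":0,"spin":-0.227,"grip":1},{"tx":0.396,"ty":-0.380,"tz":0,"spin":-0.227,"grip":1},{"tx":0.396,"ty":-0.380,"tz":0,"spin":-0.227,"grip":1},{"tx":0.396,"ty":-0.380,"tz":0,"spin":-0.227,"grip":1}]' 30; python3 -c "
from h import *
togo((.4714,-.0848,.2),(.4714,-.0848,.073))
s=snap('wrist','w1')
print(proj(s,[[.4714,-.0848,.103],[.4714,-.0848,.008],[.4564,-.1756,.058]]))
E=disc(s,proj(s,[.4714,-.0848,.103])[0],.103,.054);print(E)
print(s['world_from_camera'])"
```

```text
t: 1.15
eef_pos: [0.4534, -0.1289, 0.1989]
ee_rot: [3.141, -0.0, 0.646]
wrist_force: [0.1, -0.3, 0.1]
grip_width: 0.0857
t 1.15 tcp [ 0.4534 -0.1289  0.1989] yaw 0.646 w 0.0857 F [ 0.1 -0.3  0.1]
(0.4714, -0.0848, 0.2) -> tx,ty,tz [ 0.0409 -0.0245 -0.0011] spin -0.0
(0.4714, -0.0848, 0.073) -> tx,ty,tz [ 0.0409 -0.0245  0.1259] spin -0.0
[[253.30984963 153.01880586]
 [260.47820089 139.57687534]
 [319.09725403 209.29763619]]
(array([251.25, 152.75]), np.float64(1.000429301504821), array([ 0.47053434, -0.08326155,  0.103     ]))
[[ 0.60094639  0.75540575  0.2612003   0.52080914]
 [-0.79928719  0.56719453  0.19857078 -0.07821275]
 [ 0.00185013 -0.32810445  0.94463964  0.37308199]
 [ 0.          0.          0.          1.        ]]
```

View pics/w1.png

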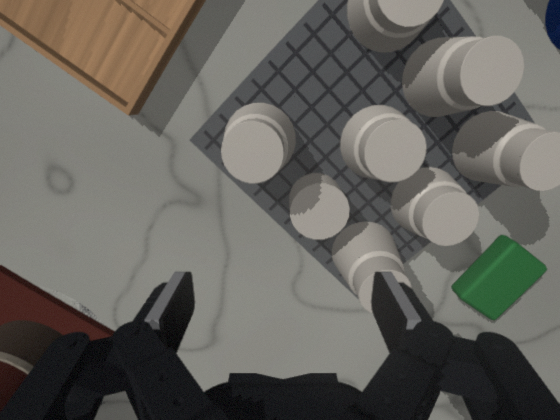

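The wrist view shows the first tumbler's foot at (251,153). It agrees with the top view to within 2 mm, so I'll grasp it.

```bash
python3 -m pendant '[{"tx":0.041,"ty":-0.026,"tz":0,"grip":1},{"tx":0.041,"ty":-0.026,"tz":0.06,"grip":1},{"tx":0.041,"ty":-0.026,"tz":0.11,"grip":1},{"tx":0.041,"ty":-0.026,"tz":0.126,"grip":1},{"tx":0.041,"ty":-0.026,"tz":0.126,"grip":-1},{"tx":0.041,"ty":-0.026,"tz":0.126,"grip":-1},{"tx":0.041,"ty":-0.026,"tz":0.126,"grip":-1},{"tx":0.041,"ty":-0.026,"tz":0.126,"grip":-1}]' 30; python3 -c "
from h import *
togo()"
```

```text
t 1.2 tcp [ 0.4563 -0.12    0.1992] yaw 0.655 w 0.0852 F [ 1.9  8.5 -0.2]invalid input
```

```bash
python3 -m pendant '[{"tx":0,"ty":0,"tz":0,"spin":0,"grip":1},{"tx":0,"ty":0,"tz":0,"spin":0,"grip":1}]' 30; python3 -c "
from h import *
togo((.471,-.084,.2),(.471,-.084,.073))"
```

```text
t: 1.45
eef_pos: [0.4526, -0.1319, 0.1986]
ee_rot: [-3.141, 0.001, 0.645]
wrist_force: [0.5, 0.4, 0.1]
grip_width: 0.0855
t 1.45 tcp [ 0.4526 -0.1319  0.1986] yaw 0.645 w 0.0855 F [0.5 0.4 0.1]
(0.471, -0.084, 0.2) -> tx,ty,tz [ 0.0435 -0.0273 -0.0014] spin -0.001
(0.471, -0.084, 0.073) -> tx,ty,tz [ 0.0435 -0.0272  0.1256] spin -0.001
```

```bash
python3 -m pendant '[{"tx":0.0435,"ty":-0.027,"tz":0,"spin":0,"grip":1},{"tx":0.0435,"ty":-0.027,"tz":0.05,"spin":0,"grip":1},{"tx":0.0435,"ty":-0.027,"tz":0.1,"spin":0,"grip":1},{"tx":0.0435,"ty":-0.027,"tz":0.125,"spin":0,"grip":1},{"tx":0.0435,"ty":-0.027,"tz":0.125,"spin":0,"grip":1},{"tx":0.0435,"ty":-0.027,"tz":0.125,"spin":0,"grip":-1},{"tx":0.0435,"ty":-0.027,"tz":0.125,"spin":0,"grip":-1},{"tx":0.0435,"ty":-0.027,"tz":0.125,"spin":0,"grip":-1}]' 30; python3 -m pendant '[{"tx":0,"ty":0,"tz":0,"spin":0,"grip":-1},{"tx":0,"ty":0,"tz":0,"spin":0,"grip":-1},{"tx":0,"ty":0,"tz":0,"spin":0,"grip":-1}]'; python3 -c "
from h import *
togo((.5875,.233,.15))"
```

```text
t: 2.45
eef_pos: [0.4722, -0.0834, 0.0748]
ee_rot: [3.14, -0.001, 0.646]
wrist_force: [-0.1, 0.3, -0.1]
grip_width: 0.032
t: 2.82
eef_pos: [0.4716, -0.0831, 0.0738]
ee_rot: [-3.142, 0.0, 0.646]
wrist_force: [0.1, -0.4, 0.1]
grip_width: 0.0002
t 2.83 tcp [ 0.4716 -0.0831  0.0738] yaw 0.646 w 0.0002 F [ 0.1 -0.4  0.1]
(0.5875, 0.233, 0.15) -> tx,ty,tz [ 0.2828 -0.1826 -0.0761] spin -0.0
```

```bash
python3 -c "
from h import *
snap('wrist','w2');snap('side','s2')
a=cv2.imread('pics/w2.png');b=cv2.resize(cv2.imread('pics/s2.png')[140:240,220:370],None,fx=2.6,fy=2.6)
c=np.zeros((420,800,3),np.uint8);c[:300,:400]=cv2.resize(a,(400,300));c[:260,400:790]=b
cv2.imwrite('pics/c2.png',c)"
```

```text
(no output)
```

View pics/c2.png

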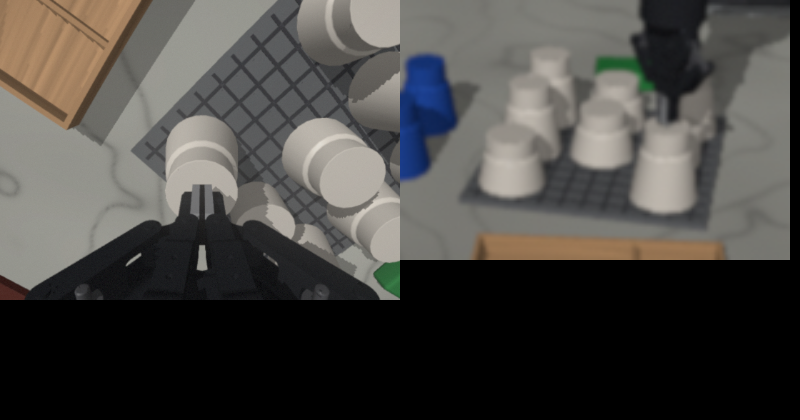

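```bash
python3 -c "
from h import *
togo()
s=snap('wrist'); e=r.sense()['eef_pos']
print('tcp px',proj(s,[e,e+[0,0,.019],e+[0,0,.04]]).round(0).tolist())
for z in (.103,):
  print(disc(s,(282,255),z,.054))
s=snap('side'); print('side tcp',proj(s,[e,e+[0,0,.03],[.471,-.084,.103],[.471,-.084,.008]]).round(0).tolist())"
```

```text
t 2.92 tcp [ 0.4716 -0.0831  0.0738] yaw 0.646 w 0.0002 F [ 0.8 -0.1 -0.2]
tcp px [[282.0, 246.0], [282.0, 261.0], [282.0, 282.0]]
(array([282.25, 248.75]), np.float64(1.0566445136135287), array([ 0.48164573, -0.07559058,  0.103     ]))
side tcp [[322.0, 196.0], [322.0, 187.0], [322.0, 187.0], [321.0, 215.0]]
```

```bash
python3 -c "
from h import *
a=cv2.resize(cv2.imread('pics/w2.png')[150:350,170:430],None,fx=2,fy=2,interpolation=cv2.INTER_CUBIC)
b=cv2.resize(cv2.imread('pics/s2.png')[160:230,295:345],None,fx=5.6,fy=5.6,interpolation=cv2.INTER_CUBIC)
c=np.zeros((400,800,3),np.uint8);c[:400,:520]=a;c[:392,520:800]=b
cv2.imwrite('pics/c3.png',c)"
```

```text
(no output)
```

View pics/c3.png

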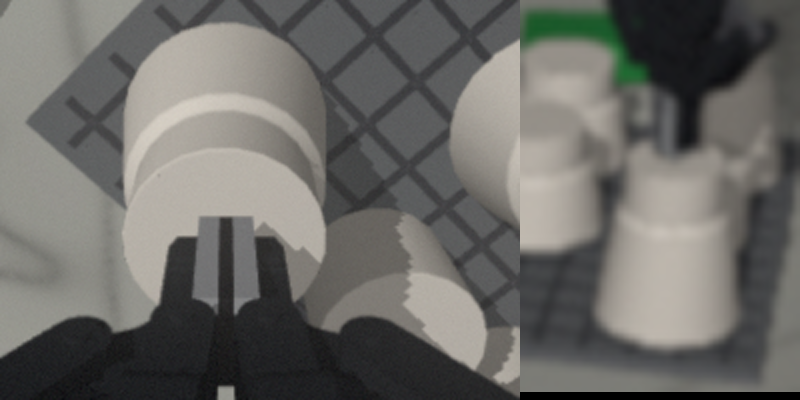

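The close-up shows the closed fingertips lying over the tumbler's top disc, with the tip at (283,258) in the wrist frame. The foot was not gripped, although the TCP reads z = 0.074. I'll lift and check where the tip really is.

```bash
python3 -m pendant '[{"tx":0,"ty":0,"tz":-0.06,"spin":0,"grip":-1},{"tx":0,"ty":0,"tz":-0.06,"spin":0,"grip":-1},{"tx":0,"ty":0,"tz":-0.06,"spin":0,"grip":-1},{"tx":0,"ty":0,"tz":-0.06,"spin":0,"grip":-1}]' 30;python3 -c "
from h import *
togo()
e=r.sense()['eef_pos']
s=snap('side','s4'); print('side',proj(s,[e,e+[0,0,.03],[.471,-.084,.103]]).round(1).tolist())
s=snap('top','t4'); print('top',proj(s,[e,e+[0,0,.03]]).round(1).tolist())
w=snap('wrist','w4'); print('wr',proj(w,[e,e+[0,0,.03],[.471,-.084,.103]]).round(1).tolist())
b=cv2.resize(cv2.imread('pics/s4.png')[140:230,280:370],None,fx=4.4,fy=4.4,interpolation=cv2.INTER_CUBIC)
c=np.zeros((400,800,3),np.uint8);c[:396,:396]=b;c[:300,400:]=cv2.resize(w['pixels'],(400,300))
cv2.imwrite('pics/c4.png',c)"
```

```text
t: 3.52
eef_pos: [0.4709, -0.083, 0.1328]
ee_rot: [-3.14, 0.001, 0.646]
wrist_force: [0.2, -0.3, -1.1]
grip_width: 0.0002
t 3.52 tcp [ 0.4709 -0.083   0.1328] yaw 0.646 w 0.0002 F [ 0.2 -0.3 -1.1]
side [[323.0, 178.6], [323.5, 169.3], [322.4, 187.4]]
top [[325.7, 258.6], [326.9, 258.5]]
wr [[282.1, 246.0], [282.0, 271.3], [283.3, 227.8]]
```

View pics/c4.png

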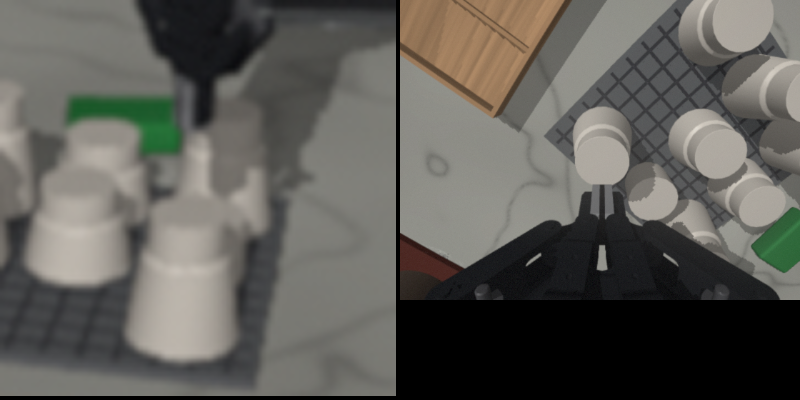

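```bash
python3 -c "
from h import *
e=r.sense()['eef_pos']; s=snap('side'); w=snap('wrist')
from scipy.optimize import least_squares
f=lambda P:np.r_[proj(s,P)[0]-[324.5,169],(proj(w,P)[0]-[281.5,258.5])/2]
q=least_squares(f,e); print(q.x-e,q.fun); R=Ro.from_euler('xyz',r.sense()['ee_rot']).as_matrix(); print(R.T@(q.x-e))
# mark tumbler disc in wrist + side
print(cast(w,[(281.5,220)],.103), cast(s,[(280+188/4.4,140+212/4.4)],.103))"
```

```text
[0.00415057 0.00392229 0.02860228] [-2.47362288  1.17158542 -0.40040541  0.87090958]
[ 0.00566219 -0.00065672 -0.02860438]
[[ 0.4750624  -0.07955679  0.103     ]] [[ 0.4702792  -0.07837382  0.103     ]]
```

Triangulating the tip from the side and wrist views puts the real fingertips about 28 mm above the reported TCP, which explains the miss. I'll retry 28 mm lower and watch the force and opening.

```bash
python3 -m pendant '[{"tx":0,"ty":0,"tz":0,"spin":0,"grip":1},{"tx":0,"ty":0,"tz":0,"spin":0,"grip":1},{"tx":0,"ty":0,"tz":0,"spin":0,"grip":1},{"tx":0,"ty":0,"tz":0,"spin":0,"grip":1},{"tx":0,"ty":0,"tz":0.04,"spin":0,"grip":1},{"tx":0,"ty":0,"tz":0.07,"spin":0,"grip":1},{"tx":0,"ty":0,"tz":0.085,"spin":0,"grip":1},{"tx":0,"ty":0,"tz":0.085,"spin":0,"grip":1}]' 30;  python3 -m pendant '[{"tx":0,"ty":0,"tz":0,"spin":0,"grip":-1},{"tx":0,"ty":0,"tz":0,"spin":0,"grip":-1},{"tx":0,"ty":0,"tz":0,"spin":0,"grip":-1},{"tx":0,"ty":0,"tz":0,"spin":0,"grip":-1},{"tx":0,"ty":0,"tz":0,"spin":0,"grip":-1}]'
```

```text
t: 4.78
eef_pos: [0.4712, -0.0829, 0.0484]
ee_rot: [-3.14, 0.001, 0.646]
wrist_force: [-0.1, 0.2, 0.1]
grip_width: 0.0854
t: 5.4
eef_pos: [0.4726, -0.0832, 0.0499]
ee_rot: [3.14, -0.001, 0.646]
wrist_force: [0.2, 0.4, 6.4]
grip_width: 0.053
```

```bash
python3 -m pendant '[{"tx":0,"ty":0,"tz":-0.03,"spin":0,"grip":-1},{"tx":0,"ty":0,"tz":-0.08,"spin":0,"grip":-1},{"tx":0,"ty":0,"tz":-0.08,"spin":0,"grip":-1}]';python3 -c "
from h import *
togo((.5875,.233,.13),(.5875,.233,.05))"
```

```text
t: 5.78
eef_pos: [0.4741, -0.0834, 0.1325]
ee_rot: [3.136, -0.004, 0.646]
wrist_force: [-0.8, -0.5, -1.7]
grip_width: 0.0528
t 5.78 tcp [ 0.4741 -0.0834  0.1325] yaw 0.646 w 0.0528 F [-0.8 -0.5 -1.7]
(0.5875, 0.233, 0.13) -> tx,ty,tz [ 0.281  -0.1845  0.0027] spin -0.0
(0.5875, 0.233, 0.05) -> tx,ty,tz [ 0.2806 -0.1849  0.0827] spin -0.0
```

```bash
python3 -m pendant '[{"tx":0.282,"ty":-0.185,"tz":0,"spin":0,"grip":-1},{"tx":0.282,"ty":-0.185,"tz":0,"spin":0,"grip":-1},{"tx":0.282,"ty":-0.185,"tz":0,"spin":0,"grip":-1},{"tx":0.282,"ty":-0.185,"tz":0,"spin":0,"grip":-1},{"tx":0.282,"ty":-0.185,"tz":0,"spin":0,"grip":-1},{"tx":0.282,"ty":-0.185,"tz":0,"spin":0,"grip":-1},{"tx":0.282,"ty":-0.185,"tz":0,"spin":0,"grip":-1},{"tx":0.282,"ty":-0.185,"tz":0,"spin":0,"grip":-1}]';python3 -c "
from h import *
togo((.5875,.233,.05))
s=snap('wrist','w5')"
```

```text
t: 6.78
eef_pos: [0.5852, 0.2331, 0.128]
ee_rot: [3.141, 0.002, 0.645]
wrist_force: [-0.5, 0.2, -0.8]
grip_width: 0.0528
t 6.78 tcp [0.5852 0.2331 0.128 ] yaw 0.645 w 0.0528 F [-0.5  0.2 -0.8]
(0.5875, 0.233, 0.05) -> tx,ty,tz [0.0019 0.0014 0.078 ] spin -0.001
```

View pics/w5.png

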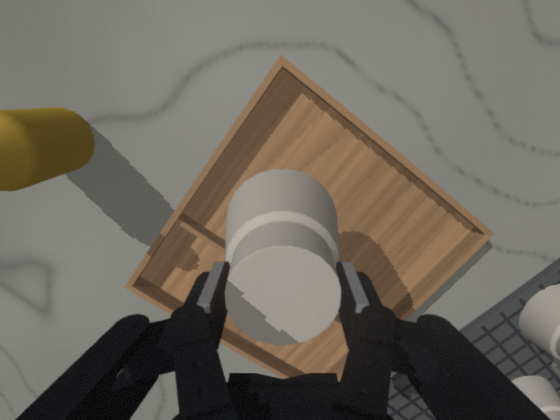

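```bash
python3 -m pendant '[{"tx":0.002,"ty":0.001,"tz":0.04,"spin":0,"grip":-1},{"tx":0.002,"ty":0.001,"tz":0.07,"spin":0,"grip":-1},{"tx":0.002,"ty":0.001,"tz":0.079,"spin":0,"grip":-1},{"tx":0.002,"ty":0.001,"tz":0.079,"spin":0,"grip":-1},{"tx":0.002,"ty":0.001,"tz":0.079,"spin":0,"grip":1},{"tx":0.002,"ty":0.001,"tz":0.079,"spin":0,"grip":1},{"tx":0.002,"ty":0.001,"tz":0.079,"spin":0,"grip":1}]'; python3 -c "
from h import *
togo()"; python3 -m pendant '[{"tx":0,"ty":0,"tz":-0.04,"spin":0,"grip":1},{"tx":0,"ty":0,"tz":-0.10,"spin":0,"grip":1},{"tx":0,"ty":0,"tz":-0.13,"spin":0,"grip":1},{"tx":0,"ty":0,"tz":-0.13,"spin":0,"grip":1},{"tx":0,"ty":0,"tz":-0.13,"spin":0,"grip":1}]'; python3 -c "
from h import *
s=snap('wrist')
print(proj(s,[.5875,.233,.101]),disc(s,proj(s,[.5875,.233,.101])[0],.101,.054))
togo((.436,-.268,.18))
s=snap('top')
G=[('R',331.5,184.6),('T',369.2,188.1),('T',407.3,193.8),('R',365,226.9),('R',401.9,232.7),('J',361.2,264.6),('T',400.8,270.4)]
for k,u,v in G:
    z=.008+KIND[k][0]; d=disc(s,(u,v),z,KIND[k][1])
    print(k, d and (d[0].round(1),round(d[1],2),d[2].round(4)))
d=disc(s,proj(s,[.5875,.233,.101])[0],.101,.054);print(d)
"
```

```text
t: 7.7
eef_pos: [0.588, 0.2349, 0.0504]
ee_rot: [3.141, -0.001, 0.646]
wrist_force: [0.1, 0.3, -0.3]
grip_width: 0.0852
t 7.7 tcp [0.588  0.2349 0.0504] yaw 0.646 w 0.0852 F [ 0.1  0.3 -0.3]
t: 8.32
eef_pos: [0.5874, 0.2345, 0.1791]
ee_rot: [-3.142, 0.001, 0.646]
wrist_force: [-0.9, -0.0, 0.5]
grip_width: 0.0852
[[283.64414768 205.93546191]] (array([283.75, 203.75]), np.float64(0.9960118017067878), array([0.58909869, 0.23409411, 0.101     ]))
t 8.38 tcp [0.5872 0.2344 0.1786] yaw 0.646 w 0.0853 F [ 0.3 -0.3 -0.5]
(0.436, -0.268, 0.18) -> tx,ty,tz [-0.4231  0.3102 -0.0008] spin -0.0
R (array([331.6, 184.6]), np.float64(1.05), array([ 0.6564, -0.1093,  0.074 ]))
T (array([368.8, 186.2]), np.float64(1.0), array([ 0.6453, -0.1983,  0.103 ]))
T (array([408.9, 194.1]), np.float64(0.99), array([ 0.6234, -0.2981,  0.103 ]))
R (array([364.8, 225.9]), np.float64(1.03), array([ 0.5496, -0.1888,  0.074 ]))
R (array([402.2, 231.1]), np.float64(1.05), array([ 0.5339, -0.2837,  0.074 ]))
J (array([360., 264.]), np.float64(0.99), array([ 0.4549, -0.1756,  0.058 ]))
T None
None
```

Tumbler 1 stands in the tote at about (0.589, 0.234). Next I'll go to the near right tumbler.

```bash
python3 -m pendant '[{"tx":-0.423,"ty":0.310,"tz":0,"spin":0,"grip":1},{"tx":-0.423,"ty":0.310,"tz":0,"spin":0,"grip":1},{"tx":-0.423,"ty":0.310,"tz":0,"spin":0,"grip":1},{"tx":-0.423,"ty":0.310,"tz":0,"spin":0,"grip":1},{"tx":-0.423,"ty":0.310,"tz":0,"spin":0,"grip":1},{"tx":-0.423,"ty":0.310,"tz":0,"spin":0,"grip":1},{"tx":-0.423,"ty":0.310,"tz":0,"spin":0,"grip":1},{"tx":-0.423,"ty":0.310,"tz":0,"spin":0,"grip":1}]'>/dev/null;  python3 -m pendant '[{"tx":0,"ty":0,"tz":0,"spin":0,"grip":1},{"tx":0,"ty":0,"tz":0,"spin":0,"grip":1},{"tx":0,"ty":0,"tz":0,"spin":0,"grip":1}]'; python3 -c "
from h import *
s=snap('wrist','w6')
d=disc(s,proj(s,[.436,-.268,.103])[0],.103,.054); print(proj(s,[.436,-.268,.103]),d)
if d: togo((*d[2][:2],.18),(*d[2][:2],.051))
"
```

```text
t: 9.8
eef_pos: [0.4439, -0.2424, 0.1795]
ee_rot: [-3.141, -0.0, 0.648]
wrist_force: [0.9, -0.5, -0.1]
grip_width: 0.0852
[[300.38601316 229.74300366]] (array([302.75, 230.25]), np.float64(0.9855640136025253), array([ 0.4368523 , -0.26991218,  0.103     ]))
t 9.85 tcp [ 0.444  -0.2425  0.1796] yaw 0.648 w 0.0855 F [-0.2  0.2 -0.3]
(np.float64(0.4368522955137764), np.float64(-0.269912181319188), 0.18) -> tx,ty,tz [-0.0222  0.0175 -0.0004] spin 0.002
(np.float64(0.4368522955137764), np.float64(-0.269912181319188), 0.051) -> tx,ty,tz [-0.0222  0.0176  0.1286] spin 0.002
```

```bash
python3 -m pendant '[{"tx":-0.023,"ty":0.0175,"tz":0,"spin":0,"grip":1},{"tx":-0.023,"ty":0.0175,"tz":0.05,"spin":0,"grip":1},{"tx":-0.023,"ty":0.0175,"tz":0.1,"spin":0,"grip":1},{"tx":-0.023,"ty":0.0175,"tz":0.128,"spin":0,"grip":1},{"tx":-0.023,"ty":0.0175,"tz":0.128,"spin":0,"grip":1},{"tx":-0.023,"ty":0.0175,"tz":0.128,"spin":0,"grip":-1},{"tx":-0.023,"ty":0.0175,"tz":0.128,"spin":0,"grip":-1},{"tx":-0.023,"ty":0.0175,"tz":0.128,"spin":0,"grip":-1}]';  python3 -m pendant '[{"tx":0,"ty":0,"tz":0,"spin":0,"grip":-1},{"tx":0,"ty":0,"tz":0,"spin":0,"grip":-1},{"tx":0,"ty":0,"tz":-0.05,"spin":0,"grip":-1},{"tx":0,"ty":0,"tz":-0.11,"spin":0,"grip":-1},{"tx":0,"ty":0,"tz":-0.14,"spin":0,"grip":-1},{"tx":0,"ty":0,"tz":-0.14,"spin":0,"grip":-1},{"tx":0,"ty":0,"tz":-0.14,"spin":0,"grip":-1}]'; python3 -c "
from h import *
togo((.5885,.2345,.19),(.5885,.2345,.083))
"
```

```text
t: 10.85
eef_pos: [0.4368, -0.2722, 0.0535]
ee_rot: [3.139, -0.001, 0.646]
wrist_force: [-0.9, 1.5, 6.2]
grip_width: 0.053
t: 11.72
eef_pos: [0.4351, -0.2716, 0.191]
ee_rot: [-3.141, 0.0, 0.646]
wrist_force: [-0.8, 0.1, -1.7]
grip_width: 0.0528
t 11.72 tcp [ 0.4351 -0.2716  0.191 ] yaw 0.646 w 0.0528 F [-0.8  0.1 -1.7]
(0.5885, 0.2345, 0.19) -> tx,ty,tz [ 0.4271 -0.3119  0.0011] spin -0.0
(0.5885, 0.2345, 0.083) -> tx,ty,tz [ 0.4271 -0.3118  0.1081] spin -0.0
```

```bash
python3 -m pendant '[{"tx":0.427,"ty":-0.312,"tz":0,"spin":0,"grip":-1},{"tx":0.427,"ty":-0.312,"tz":0,"spin":0,"grip":-1},{"tx":0.427,"ty":-0.312,"tz":0,"spin":0,"grip":-1},{"tx":0.427,"ty":-0.312,"tz":0,"spin":0,"grip":-1},{"tx":0.427,"ty":-0.312,"tz":0,"spin":0,"grip":-1},{"tx":0.427,"ty":-0.312,"tz":0,"spin":0,"grip":-1},{"tx":0.427,"ty":-0.312,"tz":0,"spin":0,"grip":-1},{"tx":0.427,"ty":-0.312,"tz":0,"spin":0,"grip":-1}]'>/dev/null;  python3 -m pendant '[{"tx":0,"ty":0,"tz":0,"spin":0,"grip":-1},{"tx":0,"ty":0,"tz":0,"spin":0,"grip":-1}]'; python3 -c "
from h import *
togo((.5885,.2345,.19),(.5885,.2345,.083))
s=snap('wrist','w7')
print(proj(s,[r.sense()['eef_pos']+[0,0,.05]]))
"
```

```text
t: 12.98
eef_pos: [0.5798, 0.2065, 0.19]
ee_rot: [-3.141, 0.003, 0.647]
wrist_force: [-0.1, -0.7, -1.5]
grip_width: 0.053
t 12.97 tcp [0.5798 0.2065 0.19  ] yaw 0.647 w 0.053 F [-0.1 -0.7 -1.5]
(0.5885, 0.2345, 0.19) -> tx,ty,tz [ 0.0239 -0.0171 -0.0001] spin 0.001
(0.5885, 0.2345, 0.083) -> tx,ty,tz [ 0.0242 -0.017   0.1069] spin 0.001
[[284.29302694 294.97675742]]
```

```bash
python3 -m pendant '[{"tx":0.022,"ty":-0.016,"tz":0,"spin":0,"grip":-1},{"tx":0.022,"ty":-0.016,"tz":0.03,"spin":0,"grip":-1},{"tx":0.022,"ty":-0.016,"tz":0.06,"spin":0,"grip":-1},{"tx":0.022,"ty":-0.016,"tz":0.085,"spin":0,"grip":-1},{"tx":0.022,"ty":-0.016,"tz":0.097,"spin":0,"grip":-1},{"tx":0.022,"ty":-0.016,"tz":0.104,"spin":0,"grip":-1},{"tx":0.022,"ty":-0.016,"tz":0.104,"spin":0,"grip":-1}]'
```

```text
t: 13.9
eef_pos: [0.5886, 0.2324, 0.0881]
ee_rot: [3.141, -0.0, 0.645]
wrist_force: [-0.4, -0.7, -0.7]
grip_width: 0.0525
```

```bash
python3 -m pendant '[{"tx":0,"ty":0,"tz":0.004,"spin":0,"grip":-1},{"tx":0,"ty":0,"tz":0.004,"spin":0,"grip":-1}]'; python3 -m pendant '[{"tx":0,"ty":0,"tz":0,"spin":0,"grip":1},{"tx":0,"ty":0,"tz":0,"spin":0,"grip":1},{"tx":0,"ty":0,"tz":0,"spin":0,"grip":1},{"tx":0,"ty":0,"tz":-0.04,"spin":0,"grip":1},{"tx":0,"ty":0,"tz":-0.10,"spin":0,"grip":1},{"tx":0,"ty":0,"tz":-0.12,"spin":0,"grip":1},{"tx":0,"ty":0,"tz":-0.12,"spin":0,"grip":1},{"tx":0,"ty":0,"tz":-0.12,"spin":0,"grip":1}]'; python3 -c "
from h import *
s=snap('wrist','w8')
q=[.588,.2335,.133]
print(proj(s,q),disc(s,proj(s,q)[0],.133,.054))
togo((.643,-.198,.18))"
```

```text
t: 14.15
eef_pos: [0.5886, 0.2328, 0.084]
ee_rot: [3.141, -0.0, 0.646]
wrist_force: [-0.4, 0.3, -2.2]
grip_width: 0.0532
t: 15.15
eef_pos: [0.5879, 0.2323, 0.2022]
ee_rot: [-3.141, 0.002, 0.646]
wrist_force: [0.6, 0.2, -0.4]
grip_width: 0.0855
[[280.9954343  207.43742125]] (array([281.25, 206.25]), np.float64(0.9946299711537506), array([0.58893954, 0.23394608, 0.133     ]))
t 15.2 tcp [0.5878 0.2322 0.2019] yaw 0.646 w 0.0857 F [-0.3 -0.1 -0.2]
(0.643, -0.198, 0.18) -> tx,ty,tz [-0.2147  0.3768  0.0222] spin -0.0
```

View pics/w8.png

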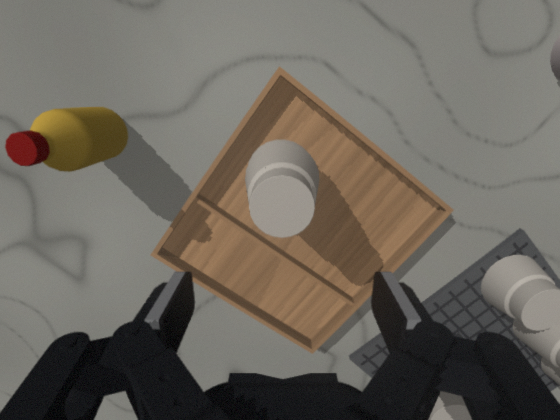

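The wrist view shows the stack at (281,206) with the predicted disc size, so the second tumbler is nested. Next is the far middle tumbler.

```bash
python3 -m pendant '[{"tx":-0.215,"ty":0.377,"tz":0.02,"spin":0,"grip":1},{"tx":-0.215,"ty":0.377,"tz":0.02,"spin":0,"grip":1},{"tx":-0.215,"ty":0.377,"tz":0.02,"spin":0,"grip":1},{"tx":-0.215,"ty":0.377,"tz":0.02,"spin":0,"grip":1},{"tx":-0.215,"ty":0.377,"tz":0.02,"spin":0,"grip":1},{"tx":-0.215,"ty":0.377,"tz":0.02,"spin":0,"grip":1},{"tx":-0.215,"ty":0.377,"tz":0.02,"spin":0,"grip":1},{"tx":-0.215,"ty":0.377,"tz":0.02,"spin":0,"grip":1}]'>/dev/null;  python3 -m pendant '[{"tx":0,"ty":0,"tz":0,"spin":0,"grip":1},{"tx":0,"ty":0,"tz":0,"spin":0,"grip":1},{"tx":0,"ty":0,"tz":0,"spin":0,"grip":1}]'; python3 -c "
from h import *
s=snap('wrist','w9')
for q in ([.643,-.198,.103],[.625,-.299,.103]):
  d=disc(s,proj(s,q)[0],.103,.054); print(proj(s,q),d)
  if d: togo((*d[2][:2],.18),(*d[2][:2],.052))
"
```

```text
t: 16.58
eef_pos: [0.6438, -0.1961, 0.1839]
ee_rot: [-3.141, -0.0, 0.648]
wrist_force: [-0.3, -0.3, -0.4]
grip_width: 0.085
[[283.27950996 206.03052084]] (array([284.25, 206.25]), np.float64(0.9935688129757165), array([ 0.64334024, -0.19877772,  0.103     ]))
t 16.62 tcp [ 0.6438 -0.1965  0.184 ] yaw 0.647 w 0.0853 F [-0.9  0.2  0.5]
(np.float64(0.6433402364177974), np.float64(-0.19877771522203505), 0.18) -> tx,ty,tz [-0.0018  0.0015  0.004 ] spin 0.001
(np.float64(0.6433402364177974), np.float64(-0.19877771522203505), 0.052) -> tx,ty,tz [-0.0018  0.0015  0.132 ] spin 0.001
[[357.90360695 282.38388087]] None
```

```bash
python3 -m pendant '[{"tx":-0.003,"ty":0.0015,"tz":0.05,"spin":0,"grip":1},{"tx":-0.003,"ty":0.0015,"tz":0.1,"spin":0,"grip":1},{"tx":-0.003,"ty":0.0015,"tz":0.131,"spin":0,"grip":1},{"tx":-0.003,"ty":0.0015,"tz":0.131,"spin":0,"grip":1},{"tx":-0.003,"ty":0.0015,"tz":0.131,"spin":0,"grip":-1},{"tx":-0.003,"ty":0.0015,"tz":0.131,"spin":0,"grip":-1},{"tx":-0.003,"ty":0.0015,"tz":0.131,"spin":0,"grip":-1},{"tx":-0.003,"ty":0.0015,"tz":0.131,"spin":0,"grip":-1}]';  python3 -m pendant '[{"tx":0,"ty":0,"tz":0,"spin":0,"grip":-1},{"tx":0,"ty":0,"tz":-0.05,"spin":0,"grip":-1},{"tx":0,"ty":0,"tz":-0.11,"spin":0,"grip":-1},{"tx":0,"ty":0,"tz":-0.17,"spin":0,"grip":-1},{"tx":0,"ty":0,"tz":-0.17,"spin":0,"grip":-1},{"tx":0,"ty":0,"tz":-0.17,"spin":0,"grip":-1}]'; python3 -c "
from h import *
togo((.588,.2325,.224))
"
```

```text
t: 17.62
eef_pos: [0.6435, -0.2007, 0.055]
ee_rot: [3.139, -0.002, 0.646]
wrist_force: [-0.5, 0.3, 6.2]
grip_width: 0.0527
t: 18.38
eef_pos: [0.6419, -0.2008, 0.2226]
ee_rot: [3.141, 0.0, 0.646]
wrist_force: [0.0, 0.1, -3.2]
grip_width: 0.0525
t 18.38 tcp [ 0.6419 -0.2008  0.2226] yaw 0.646 w 0.0525 F [ 0.   0.1 -3.2]
(0.588, 0.2325, 0.224) -> tx,ty,tz [ 0.2177 -0.3785 -0.0015] spin -0.0
```

```bash
python3 -m pendant '[{"tx":0.218,"ty":-0.379,"tz":0,"spin":0,"grip":-1},{"tx":0.218,"ty":-0.379,"tz":0,"spin":0,"grip":-1},{"tx":0.218,"ty":-0.379,"tz":0,"spin":0,"grip":-1},{"tx":0.218,"ty":-0.379,"tz":0,"spin":0,"grip":-1},{"tx":0.218,"ty":-0.379,"tz":0,"spin":0,"grip":-1},{"tx":0.218,"ty":-0.379,"tz":0,"spin":0,"grip":-1},{"tx":0.218,"ty":-0.379,"tz":0,"spin":0,"grip":-1},{"tx":0.218,"ty":-0.379,"tz":0,"spin":0,"grip":-1}]'>/dev/null;  python3 -m pendant '[{"tx":0,"ty":0,"tz":0,"spin":0,"grip":-1},{"tx":0,"ty":0,"tz":0,"spin":0,"grip":-1},{"tx":0,"ty":0,"tz":0,"spin":0,"grip":-1}]'; python3 -c "
from h import *
togo((.5877,.2323,.12))
"
```

```text
t: 19.75
eef_pos: [0.5886, 0.2316, 0.2225]
ee_rot: [3.141, 0.001, 0.644]
wrist_force: [-0.6, -0.3, -1.4]
grip_width: 0.0524
t 19.75 tcp [0.5886 0.2316 0.2225] yaw 0.644 w 0.0524 F [-0.6 -0.3 -1.4]
(0.5877, 0.2323, 0.12) -> tx,ty,tz [-0.0002 -0.0011  0.1025] spin -0.002
```

```bash
python3 -m pendant '[{"tx":0,"ty":-0.001,"tz":0.04,"spin":0,"grip":-1},{"tx":0,"ty":-0.001,"tz":0.07,"spin":0,"grip":-1},{"tx":0,"ty":-0.001,"tz":0.092,"spin":0,"grip":-1},{"tx":0,"ty":-0.001,"tz":0.100,"spin":0,"grip":-1},{"tx":0,"ty":-0.001,"tz":0.105,"spin":0,"grip":-1},{"tx":0,"ty":-0.001,"tz":0.105,"spin":0,"grip":-1}]'
```

```text
t: 20.5
eef_pos: [0.5879, 0.234, 0.1184]
ee_rot: [3.141, -0.001, 0.645]
wrist_force: [0.4, 0.3, -1.3]
grip_width: 0.0525
```

```bash
python3 -m pendant '[{"tx":0,"ty":0,"tz":0.003,"spin":0,"grip":-1},{"tx":0,"ty":0,"tz":0.004,"spin":0,"grip":-1}]'; python3 -m pendant '[{"tx":0,"ty":0,"tz":0,"spin":0,"grip":1},{"tx":0,"ty":0,"tz":0,"spin":0,"grip":1},{"tx":0,"ty":0,"tz":0,"spin":0,"grip":1},{"tx":0,"ty":0,"tz":-0.04,"spin":0,"grip":1},{"tx":0,"ty":0,"tz":-0.10,"spin":0,"grip":1},{"tx":0,"ty":0,"tz":-0.12,"spin":0,"grip":1},{"tx":0,"ty":0,"tz":-0.12,"spin":0,"grip":1},{"tx":0,"ty":0,"tz":-0.12,"spin":0,"grip":1}]'; python3 -c "
from h import *
s=snap('wrist','w10')
q=[.588,.2335,.165]
print(proj(s,q),disc(s,proj(s,q)[0],.165,.054))
togo((.624,-.299,.18))"
```

```text
t: 20.75
eef_pos: [0.5896, 0.2345, 0.1167]
ee_rot: [3.139, -0.004, 0.645]
wrist_force: [-1.4, -1.9, 14.0]
grip_width: 0.0525
t: 21.75
eef_pos: [0.587, 0.2335, 0.2321]
ee_rot: [-3.141, 0.002, 0.646]
wrist_force: [-1.2, -0.3, 0.5]
grip_width: 0.0853
[[282.87330285 208.31069943]] (array([283.75, 207.25]), np.float64(0.9975806729961308), array([0.58914674, 0.23347954, 0.165     ]))
t 21.8 tcp [0.5869 0.2334 0.2319] yaw 0.646 w 0.0852 F [ 0.9 -0.5  0.6]
(0.624, -0.299, 0.18) -> tx,ty,tz [-0.2906  0.4476  0.0523] spin -0.0
```

```bash
python3 -m pendant '[{"tx":-0.290,"ty":0.447,"tz":0.05,"spin":0,"grip":1},{"tx":-0.290,"ty":0.447,"tz":0.05,"spin":0,"grip":1},{"tx":-0.290,"ty":0.447,"tz":0.05,"spin":0,"grip":1},{"tx":-0.290,"ty":0.447,"tz":0.05,"spin":0,"grip":1},{"tx":-0.290,"ty":0.447,"tz":0.05,"spin":0,"grip":1},{"tx":-0.290,"ty":0.447,"tz":0.05,"spin":0,"grip":1},{"tx":-0.290,"ty":0.447,"tz":0.05,"spin":0,"grip":1},{"tx":-0.290,"ty":0.447,"tz":0.05,"spin":0,"grip":1}]'>/dev/null;  python3 -m pendant '[{"tx":-0.03,"ty":0.03,"tz":0,"spin":0,"grip":1},{"tx":0,"ty":0,"tz":0,"spin":0,"grip":1},{"tx":0,"ty":0,"tz":0,"spin":0,"grip":1},{"tx":0,"ty":0,"tz":0,"spin":0,"grip":1}]'; python3 -c "
from h import *
s=snap('wrist','w11')
for q in ([.624,-.299,.103],):
  d=disc(s,proj(s,q)[0],.103,.054); print(proj(s,q),d)
  if d: togo((*d[2][:2],.18),(*d[2][:2],.053))
"
```

```text
t: 23.3
eef_pos: [0.622, -0.2623, 0.1859]
ee_rot: [-3.14, 0.001, 0.647]
wrist_force: [-0.7, -0.5, 0.5]
grip_width: 0.0857
[[317.0967715  225.50858846]] (array([316.33333206, 223.66666794]), np.float64(0.9862874535966557), array([ 0.6249479, -0.2973698,  0.103    ]))
t 23.35 tcp [ 0.622  -0.263   0.1861] yaw 0.646 w 0.0853 F [-0.4 -0.   0.3]
(np.float64(0.6249478975898097), np.float64(-0.2973698030327675), 0.18) -> tx,ty,tz [-0.0183  0.0293  0.0061] spin -0.0
(np.float64(0.6249478975898097), np.float64(-0.2973698030327675), 0.053) -> tx,ty,tz [-0.0181  0.0294  0.1331] spin -0.0
```

```bash
python3 -m pendant '[{"tx":-0.020,"ty":0.0293,"tz":0,"spin":0,"grip":1},{"tx":-0.020,"ty":0.0293,"tz":0.05,"spin":0,"grip":1},{"tx":-0.020,"ty":0.0293,"tz":0.1,"spin":0,"grip":1},{"tx":-0.020,"ty":0.0293,"tz":0.132,"spin":0,"grip":1},{"tx":-0.020,"ty":0.0293,"tz":0.132,"spin":0,"grip":1},{"tx":-0.020,"ty":0.0293,"tz":0.132,"spin":0,"grip":-1},{"tx":-0.020,"ty":0.0293,"tz":0.132,"spin":0,"grip":-1},{"tx":-0.020,"ty":0.0293,"tz":0.132,"spin":0,"grip":-1}]';  python3 -m pendant '[{"tx":0,"ty":0,"tz":0,"spin":0,"grip":-1},{"tx":0,"ty":0,"tz":0,"spin":0,"grip":-1},{"tx":0,"ty":0,"tz":-0.06,"spin":0,"grip":-1},{"tx":0,"ty":0,"tz":-0.12,"spin":0,"grip":-1},{"tx":0,"ty":0,"tz":-0.18,"spin":0,"grip":-1},{"tx":0,"ty":0,"tz":-0.205,"spin":0,"grip":-1},{"tx":0,"ty":0,"tz":-0.205,"spin":0,"grip":-1},{"tx":0,"ty":0,"tz":-0.205,"spin":0,"grip":-1}]'; python3 -c "
from h import *
togo((.5877,.2325,.258))
"
```

```text
t: 24.35
eef_pos: [0.6254, -0.2985, 0.0573]
ee_rot: [3.139, -0.001, 0.646]
wrist_force: [-0.1, 0.6, 7.0]
grip_width: 0.0525
t: 25.35
eef_pos: [0.6235, -0.2979, 0.2583]
ee_rot: [-3.14, 0.001, 0.646]
wrist_force: [0.0, -0.0, -1.7]
grip_width: 0.0527
t 25.35 tcp [ 0.6235 -0.2979  0.2583] yaw 0.646 w 0.0527 F [ 0.  -0.  -1.7]
(0.5877, 0.2325, 0.258) -> tx,ty,tz [ 0.2906 -0.4451  0.0007] spin -0.0
```

```bash
python3 -m pendant '[{"tx":0.291,"ty":-0.445,"tz":0,"spin":0,"grip":-1},{"tx":0.291,"ty":-0.445,"tz":0,"spin":0,"grip":-1},{"tx":0.291,"ty":-0.445,"tz":0,"spin":0,"grip":-1},{"tx":0.291,"ty":-0.445,"tz":0,"spin":0,"grip":-1},{"tx":0.291,"ty":-0.445,"tz":0,"spin":0,"grip":-1},{"tx":0.291,"ty":-0.445,"tz":0,"spin":0,"grip":-1},{"tx":0.291,"ty":-0.445,"tz":0,"spin":0,"grip":-1},{"tx":0.291,"ty":-0.445,"tz":0,"spin":0,"grip":-1}]'>/dev/null;  python3 -m pendant '[{"tx":0.018,"ty":-0.027,"tz":0,"spin":0,"grip":-1},{"tx":0.018,"ty":-0.027,"tz":0,"spin":0,"grip":-1},{"tx":0.018,"ty":-0.027,"tz":0,"spin":0,"grip":-1},{"tx":0.018,"ty":-0.027,"tz":0,"spin":0,"grip":-1}]'; python3 -c "
from h import *
togo((.5877,.233,.154))
"
```

```text
t: 26.85
eef_pos: [0.5894, 0.2314, 0.2594]
ee_rot: [3.141, 0.001, 0.643]
wrist_force: [0.4, 0.1, -1.3]
grip_width: 0.0524
t 26.85 tcp [0.5894 0.2314 0.2594] yaw 0.643 w 0.0524 F [ 0.4  0.1 -1.3]
(0.5877, 0.233, 0.154) -> tx,ty,tz [-0.0002 -0.0024  0.1054] spin -0.003
```

```bash
python3 -m pendant '[{"tx":0,"ty":-0.0015,"tz":0.04,"spin":0,"grip":-1},{"tx":0,"ty":-0.0015,"tz":0.07,"spin":0,"grip":-1},{"tx":0,"ty":-0.0015,"tz":0.092,"spin":0,"grip":-1},{"tx":0,"ty":-0.0015,"tz":0.100,"spin":0,"grip":-1},{"tx":0,"ty":-0.0015,"tz":0.105,"spin":0,"grip":-1},{"tx":0,"ty":-0.0015,"tz":0.108,"spin":0,"grip":-1},{"tx":0,"ty":-0.0015,"tz":0.108,"spin":0,"grip":-1}]'
```

```text
t: 27.72
eef_pos: [0.5883, 0.2345, 0.1526]
ee_rot: [3.141, -0.001, 0.646]
wrist_force: [-0.6, -0.1, -1.4]
grip_width: 0.0526
```

```bash
python3 -m pendant '[{"tx":0,"ty":0,"tz":0.002,"spin":0,"grip":-1},{"tx":0,"ty":0,"tz":0.003,"spin":0,"grip":-1}]'; python3 -m pendant '[{"tx":0,"ty":0,"tz":0,"spin":0,"grip":1},{"tx":0,"ty":0,"tz":0,"spin":0,"grip":1},{"tx":0,"ty":0,"tz":0,"spin":0,"grip":1},{"tx":0,"ty":0,"tz":-0.04,"spin":0,"grip":1},{"tx":0,"ty":0,"tz":-0.10,"spin":0,"grip":1},{"tx":0,"ty":0,"tz":-0.12,"spin":0,"grip":1},{"tx":0,"ty":0,"tz":-0.12,"spin":0,"grip":1},{"tx":0,"ty":0,"tz":-0.12,"spin":0,"grip":1}]'; python3 -c "
from h import *
s=snap('wrist','w12')
q=[.588,.2335,.197]
print(proj(s,q),disc(s,proj(s,q)[0],.197,.054))
t=snap('top','t12'); b=snap('side','s12')
G=[('R',331.5,184.6),('R',365,226.9),('R',401.9,232.7),('J',361.2,264.6)]
for k,u,v in G:
    z=.008+KIND[k][0]; d=disc(t,(u,v),z,KIND[k][1])
    print(k, d and (d[0].round(1),round(d[1],2),d[2].round(4)))
c=np.zeros((360,800,3),np.uint8);c[:360,:400]=cv2.resize(t['pixels'][140:320,230:430],None,fx=2,fy=2);c[:325,400:790]=cv2.resize(b['pixels'][145:310,180:378],(390,325))
cv2.imwrite('pics/c12.png',c)
togo((.5496,-.19,.16))"
```

```text
t: 27.98
eef_pos: [0.5895, 0.2348, 0.1511]
ee_rot: [3.14, -0.003, 0.646]
wrist_force: [0.5, -1.5, 11.0]
grip_width: 0.0521
t: 28.98
eef_pos: [0.5877, 0.2341, 0.2678]
ee_rot: [-3.141, 0.002, 0.646]
wrist_force: [-0.6, 0.5, -1.2]
grip_width: 0.0856
[[282.93110909 207.96375231]] (array([279.75, 205.75]), np.float64(1.000164679927734), array([0.58796758, 0.2367252 , 0.197     ]))
R (array([331.2, 185.1]), np.float64(1.03), array([ 0.6552, -0.1084,  0.074 ]))
R (array([366.2, 226.4]), np.float64(0.98), array([ 0.5483, -0.1926,  0.074 ]))
R (array([402.1, 231.1]), np.float64(1.05), array([ 0.5339, -0.2832,  0.074 ]))
J (array([361.6, 264.6]), np.float64(0.99), array([ 0.4532, -0.1796,  0.058 ]))
t 29.12 tcp [0.5877 0.2341 0.2677] yaw 0.646 w 0.0858 F [-0.1 -0.7  0.5]
(0.5496, -0.19, 0.16) -> tx,ty,tz [-0.2854  0.3158  0.1081] spin -0.0
```

View pics/c12.png

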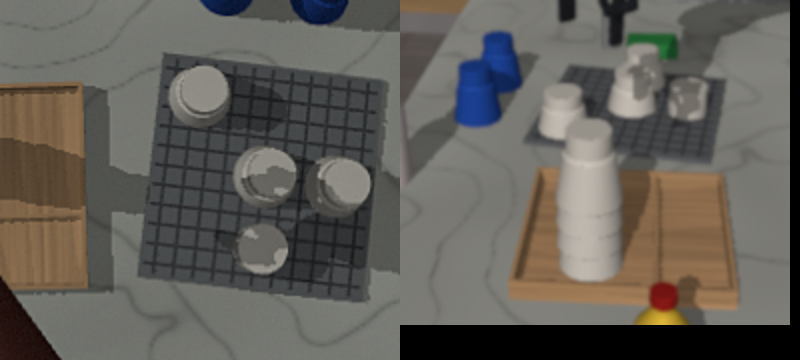

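Four tumblers are stacked in the tote, shown at (590,200) in the side crop. Three ramekins and the jar remain on the rack. Next is the middle ramekin.

```bash
python3 -m pendant '[{"tx":-0.285,"ty":0.316,"tz":0.11,"spin":0,"grip":1},{"tx":-0.285,"ty":0.316,"tz":0.11,"spin":0,"grip":1},{"tx":-0.285,"ty":0.316,"tz":0.11,"spin":0,"grip":1},{"tx":-0.285,"ty":0.316,"tz":0.11,"spin":0,"grip":1},{"tx":-0.285,"ty":0.316,"tz":0.11,"spin":0,"grip":1},{"tx":-0.285,"ty":0.316,"tz":0.11,"spin":0,"grip":1},{"tx":-0.285,"ty":0.316,"tz":0.11,"spin":0,"grip":1},{"tx":-0.285,"ty":0.316,"tz":0.11,"spin":0,"grip":1}]'>/dev/null;  python3 -m pendant '[{"tx":0,"ty":0,"tz":0,"spin":0,"grip":1},{"tx":0,"ty":0,"tz":0,"spin":0,"grip":1},{"tx":0,"ty":0,"tz":0,"spin":0,"grip":1}]'; python3 -c "
from h import *
s=snap('wrist','w13')
for q in ([.5485,-.191,.074],):
  d=disc(s,proj(s,q)[0],.074,.060); print(proj(s,q),d)
  if d: togo((*d[2][:2],.16),(*d[2][:2],.035))
"
```

```text
t: 30.5
eef_pos: [0.5511, -0.1881, 0.1595]
ee_rot: [3.141, -0.0, 0.648]
wrist_force: [0.3, -0.1, -0.2]
grip_width: 0.0855
[[282.97351329 206.72937296]] (array([282.25, 204.25]), np.float64(1.0032073985186734), array([ 0.54992722, -0.18913691,  0.074     ]))
t 30.55 tcp [ 0.5511 -0.1883  0.1594] yaw 0.648 w 0.0853 F [ 1.1 -0.3  0.7]
(np.float64(0.5499272223337878), np.float64(-0.1891369056019421), 0.16) -> tx,ty,tz [-0.0014 -0.0001 -0.0006] spin 0.002
(np.float64(0.5499272223337878), np.float64(-0.1891369056019421), 0.035) -> tx,ty,tz [-1.500e-03 -1.000e-04  1.244e-01] spin 0.002
```

```bash
python3 -m pendant '[{"tx":-0.003,"ty":0,"tz":0.05,"spin":0,"grip":1},{"tx":-0.003,"ty":0,"tz":0.1,"spin":0,"grip":1},{"tx":-0.003,"ty":0,"tz":0.125,"spin":0,"grip":1},{"tx":-0.003,"ty":0,"tz":0.125,"spin":0,"grip":1},{"tx":-0.003,"ty":0,"tz":0.125,"spin":0,"grip":-1},{"tx":-0.003,"ty":0,"tz":0.125,"spin":0,"grip":-1},{"tx":-0.003,"ty":0,"tz":0.125,"spin":0,"grip":-1},{"tx":-0.003,"ty":0,"tz":0.125,"spin":0,"grip":-1}]';  python3 -m pendant '[{"tx":0,"ty":0,"tz":0,"spin":0,"grip":-1},{"tx":0,"ty":0,"tz":-0.05,"spin":0,"grip":-1},{"tx":0,"ty":0,"tz":-0.11,"spin":0,"grip":-1},{"tx":0,"ty":0,"tz":-0.12,"spin":0,"grip":-1},{"tx":0,"ty":0,"tz":-0.12,"spin":0,"grip":-1},{"tx":0,"ty":0,"tz":-0.12,"spin":0,"grip":-1}]'; python3 -c "
from h import *
togo((.5875,.109,.155))
"
```

```text
t: 31.55
eef_pos: [0.5501, -0.1883, 0.0391]
ee_rot: [3.141, -0.003, 0.648]
wrist_force: [-14.1, 13.4, 35.2]
grip_width: 0.0431
t: 32.3
eef_pos: [0.5475, -0.1912, 0.1529]
ee_rot: [-3.14, 0.001, 0.646]
wrist_force: [0.2, 0.0, 0.4]
grip_width: 0.0001
t 32.3 tcp [ 0.5475 -0.1912  0.1529] yaw 0.646 w 0.0001 F [0.2 0.  0.4]
(0.5875, 0.109, 0.155) -> tx,ty,tz [ 0.2126 -0.2157 -0.002 ] spin -0.0
```

```bash
python3 -c "
from h import *
s=snap('wrist','w14'); t=snap('top','t14')
c=np.zeros((420,800,3),np.uint8);c[:300,:400]=cv2.resize(s['pixels'],(400,300));c[:360,400:]=cv2.resize(t['pixels'][140:320,230:430],None,fx=2,fy=2)
cv2.imwrite('pics/c14.png',c)
for q in ([.5485,-.191,.074],):
  print(proj(s,q),disc(s,proj(s,q)[0],.074,.060))
"
```

```text
[[282.80087646 203.70144229]] (array([284.75, 200.75]), np.float64(1.0068899085977734), array([ 0.5515658 , -0.19073905,  0.074     ]))
```

View pics/c14.png

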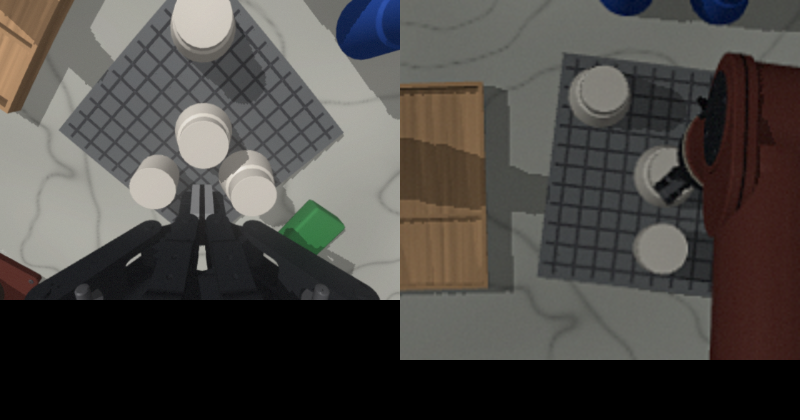

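The ramekin is still in place at wrist crop pixel (203,145), so the fingers only caught its rim and slid off. The tips sit about 36 mm behind the reported TCP at a 60 mm opening, so I'll go in lower, at a TCP z of about 0.020.

```bash
python3 -c "
from h import *
togo((.5507,-.191,.152),(.5507,-.191,.02))"; python3 -m pendant '[{"tx":0.002,"ty":0.0015,"tz":0,"spin":0,"grip":1},{"tx":0.002,"ty":0.0015,"tz":0,"spin":0,"grip":1},{"tx":0.002,"ty":0.0015,"tz":0,"spin":0,"grip":1},{"tx":0.002,"ty":0.0015,"tz":0,"spin":0,"grip":1},{"tx":0.002,"ty":0.0015,"tz":0.06,"spin":0,"grip":1},{"tx":0.002,"ty":0.0015,"tz":0.11,"spin":0,"grip":1},{"tx":0.002,"ty":0.0015,"tz":0.132,"spin":0,"grip":1},{"tx":0.002,"ty":0.0015,"tz":0.132,"spin":0,"grip":1}]';  python3 -m pendant '[{"tx":0,"ty":0,"tz":0,"spin":0,"grip":-1},{"tx":0,"ty":0,"tz":0,"spin":0,"grip":-1},{"tx":0,"ty":0,"tz":0,"spin":0,"grip":-1},{"tx":0,"ty":0,"tz":0,"spin":0,"grip":-1}]'
```

```text
t 32.4 tcp [ 0.5475 -0.1911  0.1527] yaw 0.646 w 0.0005 F [-0.6 -0.9  0.4]
(0.5507, -0.191, 0.152) -> tx,ty,tz [0.0026 0.0019 0.0007] spin -0.0
(0.5507, -0.191, 0.02) -> tx,ty,tz [0.0028 0.0022 0.1327] spin -0.0
t: 33.4
eef_pos: [0.5494, -0.1908, 0.0205]
ee_rot: [-3.139, 0.002, 0.646]
wrist_force: [-0.3, 0.3, -1.1]
grip_width: 0.0856
t: 33.9
eef_pos: [0.5522, -0.1918, 0.0239]
ee_rot: [3.139, -0.002, 0.646]
wrist_force: [0.1, -0.7, 6.6]
grip_width: 0.0586
```

```bash
python3 -m pendant '[{"tx":0,"ty":0,"tz":-0.04,"spin":0,"grip":-1},{"tx":0,"ty":0,"tz":-0.10,"spin":0,"grip":-1},{"tx":0,"ty":0,"tz":-0.12,"spin":0,"grip":-1},{"tx":0.211,"ty":-0.217,"tz":-0.12,"spin":0,"grip":-1},{"tx":0.211,"ty":-0.217,"tz":-0.12,"spin":0,"grip":-1},{"tx":0.211,"ty":-0.217,"tz":-0.12,"spin":0,"grip":-1},{"tx":0.211,"ty":-0.217,"tz":-0.12,"spin":0,"grip":-1},{"tx":0.211,"ty":-0.217,"tz":-0.12,"spin":0,"grip":-1}]'; python3 -m pendant '[{"tx":0,"ty":0,"tz":0,"spin":0,"grip":-1},{"tx":0,"ty":0,"tz":0,"spin":0,"grip":-1},{"tx":0,"ty":0,"tz":0,"spin":0,"grip":-1}]';python3 -c "
from h import *
togo((.5875,.109,.022))"
```

```text
t: 34.9
eef_pos: [0.5882, 0.1115, 0.1417]
ee_rot: [-3.141, 0.0, 0.647]
wrist_force: [0.1, -0.8, -0.7]
grip_width: 0.0583
t: 35.28
eef_pos: [0.5887, 0.1071, 0.1418]
ee_rot: [3.141, 0.001, 0.643]
wrist_force: [-0.3, -1.0, -2.2]
grip_width: 0.0588
t 35.27 tcp [0.5887 0.1071 0.1418] yaw 0.643 w 0.0588 F [-0.3 -1.  -2.2]
(0.5875, 0.109, 0.022) -> tx,ty,tz [ 0.0003 -0.0023  0.1198] spin -0.003
```

```bash
python3 -m pendant '[{"tx":0,"ty":0,"tz":0.05,"spin":0,"grip":-1},{"tx":0,"ty":0,"tz":0.095,"spin":0,"grip":-1},{"tx":0,"ty":0,"tz":0.112,"spin":0,"grip":-1},{"tx":0,"ty":0,"tz":0.117,"spin":0,"grip":-1},{"tx":0,"ty":0,"tz":0.119,"spin":0,"grip":-1},{"tx":0,"ty":0,"tz":0.119,"spin":0,"grip":-1}]'
```

```text
t: 36.02
eef_pos: [0.5897, 0.1092, 0.0245]
ee_rot: [3.141, -0.002, 0.646]
wrist_force: [0.4, -0.8, -1.1]
grip_width: 0.0587
```

```bash
python3 -m pendant '[{"tx":0,"ty":0,"tz":0.002,"spin":0,"grip":-1},{"tx":0,"ty":0,"tz":0.002,"spin":0,"grip":-1}]'; python3 -m pendant '[{"tx":0,"ty":0,"tz":0,"spin":0,"grip":1},{"tx":0,"ty":0,"tz":0,"spin":0,"grip":1},{"tx":0,"ty":0,"tz":0,"spin":0,"grip":1},{"tx":0,"ty":0,"tz":-0.06,"spin":0,"grip":1},{"tx":0,"ty":0,"tz":-0.12,"spin":0,"grip":1},{"tx":0,"ty":0,"tz":-0.135,"spin":0,"grip":1},{"tx":0,"ty":0,"tz":-0.135,"spin":0,"grip":1},{"tx":0,"ty":0,"tz":-0.135,"spin":0,"grip":1}]'; python3 -c "
from h import *
s=snap('wrist','w15')
q=[.5887,.109,.072]
print(proj(s,q),disc(s,proj(s,q)[0],.072,.060))
togo((.534,-.284,.155))"
```

```text
t: 36.28
eef_pos: [0.5895, 0.1093, 0.0221]
ee_rot: [3.141, -0.002, 0.646]
wrist_force: [0.6, -0.2, 3.7]
grip_width: 0.0586
t: 37.28
eef_pos: [0.5877, 0.1086, 0.1541]
ee_rot: [-3.14, 0.003, 0.646]
wrist_force: [-0.1, -0.4, -0.3]
grip_width: 0.0853
[[282.53780783 202.19950057]] (array([283.25, 200.25]), np.float64(1.013304778791875), array([0.59045481, 0.10956309, 0.072     ]))
t 37.33 tcp [0.5876 0.1086 0.154 ] yaw 0.646 w 0.0853 F [-0.1 -0.  -0.8]
(0.534, -0.284, 0.155) -> tx,ty,tz [-0.2791  0.2813 -0.0007] spin -0.0
```

```bash
python3 -m pendant '[{"tx":-0.279,"ty":0.281,"tz":0,"spin":0,"grip":1},{"tx":-0.279,"ty":0.281,"tz":0,"spin":0,"grip":1},{"tx":-0.279,"ty":0.281,"tz":0,"spin":0,"grip":1},{"tx":-0.279,"ty":0.281,"tz":0,"spin":0,"grip":1},{"tx":-0.279,"ty":0.281,"tz":0,"spin":0,"grip":1},{"tx":-0.279,"ty":0.281,"tz":0,"spin":0,"grip":1},{"tx":-0.279,"ty":0.281,"tz":0,"spin":0,"grip":1},{"tx":-0.279,"ty":0.281,"tz":0,"spin":0,"grip":1}]'>/dev/null;  python3 -m pendant '[{"tx":0,"ty":0,"tz":0,"spin":0,"grip":1},{"tx":0,"ty":0,"tz":0,"spin":0,"grip":1},{"tx":0,"ty":0,"tz":0,"spin":0,"grip":1}]'; python3 -c "
from h import *
s=snap('wrist','w16')
for q in ([.534,-.284,.074],):
  d=disc(s,proj(s,q)[0],.074,.060); print(proj(s,q),d)
  if d: togo((*d[2][:2],.16),(*d[2][:2],.02))
"
```

```text
t: 38.7
eef_pos: [0.5354, -0.282, 0.1562]
ee_rot: [3.142, -0.0, 0.648]
wrist_force: [0.5, 0.3, -0.2]
grip_width: 0.0853
[[282.91623459 206.14392828]] (array([283.25, 204.75]), np.float64(1.0397821219734642), array([ 0.53517333, -0.28347036,  0.074     ]))
t 38.75 tcp [ 0.5353 -0.2824  0.1562] yaw 0.647 w 0.0853 F [-0.3  0.2  0.3]
(np.float64(0.5351733282374659), np.float64(-0.28347035862455777), 0.16) -> tx,ty,tz [-0.0008  0.0007 -0.0038] spin 0.001
(np.float64(0.5351733282374659), np.float64(-0.28347035862455777), 0.02) -> tx,ty,tz [-0.0008  0.0007  0.1362] spin 0.001
```

```bash
python3 -m pendant '[{"tx":-0.0025,"ty":0.0007,"tz":0.05,"spin":0,"grip":1},{"tx":-0.0025,"ty":0.0007,"tz":0.11,"spin":0,"grip":1},{"tx":-0.0025,"ty":0.0007,"tz":0.136,"spin":0,"grip":1},{"tx":-0.0025,"ty":0.0007,"tz":0.136,"spin":0,"grip":1},{"tx":-0.0025,"ty":0.0007,"tz":0.136,"spin":0,"grip":-1},{"tx":-0.0025,"ty":0.0007,"tz":0.136,"spin":0,"grip":-1},{"tx":-0.0025,"ty":0.0007,"tz":0.136,"spin":0,"grip":-1},{"tx":-0.0025,"ty":0.0007,"tz":0.136,"spin":0,"grip":-1}]'; python3 -c "
from h import *
togo()"; python3 -m pendant '[{"tx":0,"ty":0,"tz":0,"spin":0,"grip":-1},{"tx":0,"ty":0,"tz":-0.05,"spin":0,"grip":-1},{"tx":0,"ty":0,"tz":-0.11,"spin":0,"grip":-1},{"tx":0,"ty":0,"tz":-0.15,"spin":0,"grip":-1},{"tx":0,"ty":0,"tz":-0.15,"spin":0,"grip":-1},{"tx":0,"ty":0,"tz":-0.15,"spin":0,"grip":-1}]'; python3 -c "
from h import *
togo((.5888,.109,.169))
"
```

```text
t: 39.75
eef_pos: [0.535, -0.2861, 0.0222]
ee_rot: [3.138, -0.002, 0.646]
wrist_force: [1.2, -0.3, 8.1]
grip_width: 0.0587
t 39.75 tcp [ 0.535  -0.2861  0.0222] yaw 0.646 w 0.0587 F [ 1.2 -0.3  8.1]
t: 40.5
eef_pos: [0.5329, -0.2853, 0.1695]
ee_rot: [-3.141, 0.001, 0.646]
wrist_force: [0.6, 0.3, -2.4]
grip_width: 0.0587
t 40.5 tcp [ 0.5329 -0.2853  0.1695] yaw 0.646 w 0.0587 F [ 0.6  0.3 -2.4]
(0.5888, 0.109, 0.169) -> tx,ty,tz [ 0.2819 -0.2813  0.0005] spin -0.0
```

```bash
python3 -m pendant '[{"tx":0.281,"ty":-0.281,"tz":0,"spin":0,"grip":-1},{"tx":0.281,"ty":-0.281,"tz":0,"spin":0,"grip":-1},{"tx":0.281,"ty":-0.281,"tz":0,"spin":0,"grip":-1},{"tx":0.281,"ty":-0.281,"tz":0,"spin":0,"grip":-1},{"tx":0.281,"ty":-0.281,"tz":0,"spin":0,"grip":-1},{"tx":0.281,"ty":-0.281,"tz":0,"spin":0,"grip":-1},{"tx":0.281,"ty":-0.281,"tz":0,"spin":0,"grip":-1},{"tx":0.281,"ty":-0.281,"tz":0,"spin":0,"grip":-1}]'>/dev/null;  python3 -m pendant '[{"tx":0,"ty":0,"tz":0,"spin":0,"grip":-1},{"tx":0,"ty":0,"tz":0.06,"spin":0,"grip":-1},{"tx":0,"ty":0,"tz":0.095,"spin":0,"grip":-1},{"tx":0,"ty":0,"tz":0.11,"spin":0,"grip":-1},{"tx":0,"ty":0,"tz":0.115,"spin":0,"grip":-1},{"tx":0,"ty":0,"tz":0.118,"spin":0,"grip":-1},{"tx":0,"ty":0,"tz":0.118,"spin":0,"grip":-1}]'; python3 -c "
from h import *
togo((.5882,.1078,.048))
"
```

```text
t: 42.38
eef_pos: [0.5894, 0.1082, 0.0531]
ee_rot: [3.141, -0.001, 0.646]
wrist_force: [0.1, -0.5, -0.9]
grip_width: 0.0587
t 42.38 tcp [0.5894 0.1082 0.0531] yaw 0.646 w 0.0587 F [ 0.1 -0.5 -0.9]
(0.5882, 0.1078, 0.048) -> tx,ty,tz [-0.0012 -0.0004  0.0051] spin -0.0
```

```bash
python3 -m pendant '[{"tx":-0.001,"ty":0,"tz":0.003,"spin":0,"grip":-1},{"tx":-0.001,"ty":0,"tz":0.006,"spin":0,"grip":-1},{"tx":-0.001,"ty":0,"tz":0.006,"spin":0,"grip":-1}]'
```

```text
t: 42.75
eef_pos: [0.5883, 0.1075, 0.0465]
ee_rot: [3.141, -0.001, 0.646]
wrist_force: [0.3, -1.0, 1.5]
grip_width: 0.0588
```

```bash
python3 -m pendant '[{"tx":0,"ty":0,"tz":0.001,"spin":0,"grip":-1},{"tx":0,"ty":0,"tz":0,"spin":0,"grip":1},{"tx":0,"ty":0,"tz":0,"spin":0,"grip":1},{"tx":0,"ty":0,"tz":0,"spin":0,"grip":1},{"tx":0,"ty":0,"tz":-0.06,"spin":0,"grip":1},{"tx":0,"ty":0,"tz":-0.12,"spin":0,"grip":1},{"tx":0,"ty":0,"tz":-0.135,"spin":0,"grip":1},{"tx":0,"ty":0,"tz":-0.135,"spin":0,"grip":1}]'; python3 -m pendant '[{"tx":0,"ty":0,"tz":0,"spin":0,"grip":1}]'; python3 -c "
from h import *
s=snap('wrist','w17')
q=[.5887,.109,.098]
print(proj(s,q),disc(s,proj(s,q)[0],.098,.060))
togo((.656,-.109,.16))"
```

```text
t: 43.75
eef_pos: [0.5884, 0.1076, 0.1817]
ee_rot: [3.141, -0.001, 0.646]
wrist_force: [-0.3, 0.3, -0.7]
grip_width: 0.0854
t: 43.88
eef_pos: [0.587, 0.1072, 0.1791]
ee_rot: [-3.14, 0.003, 0.646]
wrist_force: [1.2, 0.1, 0.1]
grip_width: 0.0852
[[281.69528021 200.94947616]] (array([284.75, 200.75]), np.float64(1.0112821715295877), array([0.59039507, 0.10704096, 0.098     ]))
t 43.92 tcp [0.5869 0.1072 0.179 ] yaw 0.646 w 0.0857 F [ 0.3 -0.3 -1.1]
(0.656, -0.109, 0.16) -> tx,ty,tz [-0.0749  0.2143  0.0189] spin -0.0
```

```bash
python3 -m pendant '[{"tx":-0.075,"ty":0.214,"tz":0.02,"spin":0,"grip":1},{"tx":-0.075,"ty":0.214,"tz":0.02,"spin":0,"grip":1},{"tx":-0.075,"ty":0.214,"tz":0.02,"spin":0,"grip":1},{"tx":-0.075,"ty":0.214,"tz":0.02,"spin":0,"grip":1},{"tx":-0.075,"ty":0.214,"tz":0.02,"spin":0,"grip":1},{"tx":-0.075,"ty":0.214,"tz":0.02,"spin":0,"grip":1},{"tx":-0.075,"ty":0.214,"tz":0.02,"spin":0,"grip":1}]'; python3 -c "
from h import *
s=snap('wrist','w18')
for q in ([.656,-.109,.074],):
  d=disc(s,proj(s,q)[0],.074,.060); print(proj(s,q),d)
  if d: togo((*d[2][:2],.16),(*d[2][:2],.02))
"
```

```text
t: 44.8
eef_pos: [0.6566, -0.1065, 0.1609]
ee_rot: [-3.141, -0.0, 0.648]
wrist_force: [0.5, 0.6, 0.5]
grip_width: 0.0855
[[284.08290961 204.03208725]] (array([286.75, 199.25]), np.float64(1.0093718505705094), array([ 0.66085455, -0.10820915,  0.074     ]))
t 44.85 tcp [ 0.6567 -0.1067  0.1611] yaw 0.648 w 0.0856 F [-0.4 -0.1 -0.3]
(np.float64(0.6608545537509872), np.float64(-0.10820915295062045), 0.16) -> tx,ty,tz [0.0024 0.0037 0.0011] spin 0.002
(np.float64(0.6608545537509872), np.float64(-0.10820915295062045), 0.02) -> tx,ty,tz [0.0024 0.0038 0.1411] spin 0.002
```

```bash
python3 -m pendant '[{"tx":0.0005,"ty":0.0035,"tz":0.05,"spin":0,"grip":1},{"tx":0.0005,"ty":0.0035,"tz":0.11,"spin":0,"grip":1},{"tx":0.0005,"ty":0.0035,"tz":0.14,"spin":0,"grip":1},{"tx":0.0005,"ty":0.0035,"tz":0.14,"spin":0,"grip":1},{"tx":0.0005,"ty":0.0035,"tz":0.14,"spin":0,"grip":-1},{"tx":0.0005,"ty":0.0035,"tz":0.14,"spin":0,"grip":-1},{"tx":0.0005,"ty":0.0035,"tz":0.14,"spin":0,"grip":-1},{"tx":0.0005,"ty":0.0035,"tz":0.14,"spin":0,"grip":-1}]'; python3 -m pendant '[{"tx":0,"ty":0,"tz":0,"spin":0,"grip":-1},{"tx":0,"ty":0,"tz":-0.05,"spin":0,"grip":-1},{"tx":0,"ty":0,"tz":-0.11,"spin":0,"grip":-1},{"tx":0,"ty":0,"tz":-0.17,"spin":0,"grip":-1},{"tx":0,"ty":0,"tz":-0.175,"spin":0,"grip":-1},{"tx":0,"ty":0,"tz":-0.175,"spin":0,"grip":-1}]'; python3 -c "
from h import *
togo((.5882,.108,.195))
"
```

```text
t: 45.85
eef_pos: [0.661, -0.1106, 0.0237]
ee_rot: [3.139, -0.003, 0.646]
wrist_force: [-0.7, 1.6, 6.5]
grip_width: 0.0588
t: 46.6
eef_pos: [0.6594, -0.1111, 0.1967]
ee_rot: [3.14, -0.001, 0.646]
wrist_force: [0.5, -1.0, -1.5]
grip_width: 0.0589
t 46.6 tcp [ 0.6594 -0.1111  0.1967] yaw 0.646 w 0.0589 F [ 0.5 -1.  -1.5]
(0.5882, 0.108, 0.195) -> tx,ty,tz [ 0.075  -0.2179  0.0015] spin -0.0
```

```bash
python3 -m pendant '[{"tx":0.074,"ty":-0.217,"tz":0,"spin":0,"grip":-1},{"tx":0.074,"ty":-0.217,"tz":0,"spin":0,"grip":-1},{"tx":0.074,"ty":-0.217,"tz":0,"spin":0,"grip":-1},{"tx":0.074,"ty":-0.217,"tz":0,"spin":0,"grip":-1},{"tx":0.074,"ty":-0.217,"tz":0,"spin":0,"grip":-1},{"tx":0.074,"ty":-0.217,"tz":0,"spin":0,"grip":-1}]'>/dev/null;  python3 -m pendant '[{"tx":0,"ty":0,"tz":0,"spin":0,"grip":-1},{"tx":0,"ty":0,"tz":0.05,"spin":0,"grip":-1},{"tx":0,"ty":0,"tz":0.09,"spin":0,"grip":-1},{"tx":0,"ty":0,"tz":0.105,"spin":0,"grip":-1},{"tx":0,"ty":0,"tz":0.112,"spin":0,"grip":-1},{"tx":0,"ty":0,"tz":0.116,"spin":0,"grip":-1},{"tx":0,"ty":0,"tz":0.116,"spin":0,"grip":-1}]'; python3 -c "
from h import *
togo((.588,.1068,.074))
"
```

```text
t: 48.22
eef_pos: [0.5885, 0.107, 0.0811]
ee_rot: [3.141, -0.001, 0.646]
wrist_force: [0.2, -0.5, 0.1]
grip_width: 0.0586
t 48.23 tcp [0.5885 0.107  0.0811] yaw 0.646 w 0.0586 F [ 0.2 -0.5  0.1]
(0.588, 0.1068, 0.074) -> tx,ty,tz [-0.0005 -0.0002  0.0071] spin -0.0
```

```bash
python3 -m pendant '[{"tx":0,"ty":0,"tz":0.004,"spin":0,"grip":-1},{"tx":0,"ty":0,"tz":0.006,"spin":0,"grip":-1},{"tx":0,"ty":0,"tz":0.007,"spin":0,"grip":-1},{"tx":0,"ty":0,"tz":0.007,"spin":0,"grip":-1}]'
```

```text
t: 48.72
eef_pos: [0.5884, 0.1068, 0.0738]
ee_rot: [3.141, -0.001, 0.646]
wrist_force: [-1.2, -0.6, 5.0]
grip_width: 0.0584
```

Contact came at the expected height of 0.0738. I'll release, then go to the jar.

```bash
python3 -m pendant '[{"tx":0,"ty":0,"tz":0,"spin":0,"grip":1},{"tx":0,"ty":0,"tz":0,"spin":0,"grip":1},{"tx":0,"ty":0,"tz":0,"spin":0,"grip":1},{"tx":0,"ty":0,"tz":-0.06,"spin":0,"grip":1},{"tx":0,"ty":0,"tz":-0.12,"spin":0,"grip":1},{"tx":0,"ty":0,"tz":-0.12,"spin":0,"grip":1},{"tx":0,"ty":0,"tz":-0.12,"spin":0,"grip":1},{"tx":0,"ty":0,"tz":-0.12,"spin":0,"grip":1}]'; python3 -c "
from h import *
s=snap('wrist','w19')
q=[.5887,.109,.124]
print(proj(s,q),disc(s,proj(s,q)[0],.124,.060))
t=snap('top'); print(disc(t,(361.2,264.6),.058,.064))
togo((.454,-.178,.14))"
```

```text
t: 49.72
eef_pos: [0.5871, 0.1065, 0.1916]
ee_rot: [-3.14, 0.002, 0.646]
wrist_force: [-1.1, -0.6, 0.5]
grip_width: 0.0855
[[280.9985516  205.75813213]] (array([282.75, 205.75]), np.float64(1.043110137290922), array([0.58955378, 0.10787622, 0.124     ]))
(array([359.60000038, 264.        ]), np.float64(1.0095210500518492), array([ 0.45491462, -0.17454468,  0.058     ]))
t 49.83 tcp [0.5872 0.1066 0.1918] yaw 0.646 w 0.0854 F [-0.7 -0.1 -0.6]
(0.454, -0.178, 0.14) -> tx,ty,tz [-0.2776  0.1472  0.0521] spin -0.0
```

```bash
python3 -m pendant '[{"tx":-0.277,"ty":0.147,"tz":0.05,"spin":0,"grip":1},{"tx":-0.277,"ty":0.147,"tz":0.05,"spin":0,"grip":1},{"tx":-0.277,"ty":0.147,"tz":0.05,"spin":0,"grip":1},{"tx":-0.277,"ty":0.147,"tz":0.05,"spin":0,"grip":1},{"tx":-0.277,"ty":0.147,"tz":0.05,"spin":0,"grip":1},{"tx":-0.277,"ty":0.147,"tz":0.05,"spin":0,"grip":1},{"tx":-0.277,"ty":0.147,"tz":0.05,"spin":0,"grip":1},{"tx":-0.277,"ty":0.147,"tz":0.05,"spin":0,"grip":1}]'; python3 -c "
from h import *
s=snap('wrist','w20')
for q in ([.455,-.1765,.058],):
  d=disc(s,proj(s,q)[0],.058,.064); print(proj(s,q),d)
  if d: togo((*d[2][:2],.14),(*d[2][:2],-.005))
"
```

```text
t: 50.82
eef_pos: [0.4559, -0.1756, 0.1432]
ee_rot: [-3.141, -0.001, 0.648]
wrist_force: [0.8, -0.1, 0.4]
grip_width: 0.0855
[[282.33678813 203.92078825]] (array([281.25, 203.25]), np.float64(0.9962808200376277), array([ 0.45492091, -0.17538566,  0.058     ]))
t 50.88 tcp [ 0.4559 -0.1756  0.1432] yaw 0.649 w 0.0852 F [-0.2  0.7 -0.9]
(np.float64(0.4549209130608808), np.float64(-0.1753856635293924), 0.14) -> tx,ty,tz [-0.0007 -0.0008  0.0032] spin 0.003
(np.float64(0.4549209130608808), np.float64(-0.1753856635293924), -0.005) -> tx,ty,tz [-0.0007 -0.0008  0.1482] spin 0.003
```

```bash
python3 -m pendant '[{"tx":-0.0025,"ty":-0.001,"tz":0.05,"spin":0,"grip":1},{"tx":-0.0025,"ty":-0.001,"tz":0.11,"spin":0,"grip":1},{"tx":-0.0025,"ty":-0.001,"tz":0.14,"spin":0,"grip":1},{"tx":-0.0025,"ty":-0.001,"tz":0.14,"spin":0,"grip":1},{"tx":-0.0025,"ty":-0.001,"tz":0.14,"spin":0,"grip":-1},{"tx":-0.0025,"ty":-0.001,"tz":0.14,"spin":0,"grip":-1},{"tx":-0.0025,"ty":-0.001,"tz":0.14,"spin":0,"grip":-1},{"tx":-0.0025,"ty":-0.001,"tz":0.14,"spin":0,"grip":-1}]'; python3 -m pendant '[{"tx":0,"ty":0,"tz":0,"spin":0,"grip":-1},{"tx":0,"ty":0,"tz":-0.05,"spin":0,"grip":-1},{"tx":0,"ty":0,"tz":-0.10,"spin":0,"grip":-1},{"tx":0,"ty":0,"tz":-0.10,"spin":0,"grip":-1},{"tx":0,"ty":0,"tz":-0.10,"spin":0,"grip":-1}]'; python3 -c "
from h import *
togo((.456,.171,.1))
"
```

```text
t: 51.88
eef_pos: [0.454, -0.1779, 0.0051]
ee_rot: [3.139, -0.002, 0.646]
wrist_force: [-2.1, 2.6, 7.7]
grip_width: 0.063
t: 52.5
eef_pos: [0.4523, -0.1781, 0.1032]
ee_rot: [3.141, 0.0, 0.646]
wrist_force: [-0.5, -0.1, -1.2]
grip_width: 0.063
t 52.5 tcp [ 0.4523 -0.1781  0.1032] yaw 0.646 w 0.063 F [-0.5 -0.1 -1.2]
(0.456, 0.171, 0.1) -> tx,ty,tz [ 0.213  -0.2767  0.003 ] spin -0.0
```

```bash
python3 -m pendant '[{"tx":0.212,"ty":-0.2765,"tz":0,"spin":0,"grip":-1},{"tx":0.212,"ty":-0.2765,"tz":0,"spin":0,"grip":-1},{"tx":0.212,"ty":-0.2765,"tz":0,"spin":0,"grip":-1},{"tx":0.212,"ty":-0.2765,"tz":0,"spin":0,"grip":-1},{"tx":0.212,"ty":-0.2765,"tz":0,"spin":0,"grip":-1},{"tx":0.212,"ty":-0.2765,"tz":0,"spin":0,"grip":-1},{"tx":0.212,"ty":-0.2765,"tz":0,"spin":0,"grip":-1},{"tx":0.212,"ty":-0.2765,"tz":0,"spin":0,"grip":-1}]'>/dev/null;  python3 -m pendant '[{"tx":0,"ty":0,"tz":0,"spin":0,"grip":-1},{"tx":0,"ty":0,"tz":0.05,"spin":0,"grip":-1},{"tx":0,"ty":0,"tz":0.08,"spin":0,"grip":-1},{"tx":0,"ty":0,"tz":0.092,"spin":0,"grip":-1},{"tx":0,"ty":0,"tz":0.096,"spin":0,"grip":-1},{"tx":0,"ty":0,"tz":0.096,"spin":0,"grip":-1}]'; python3 -c "
from h import *
togo((.455,.17,.003))
"
```

```text
t: 54.25
eef_pos: [0.4561, 0.1705, 0.0079]
ee_rot: [3.141, -0.001, 0.645]
wrist_force: [-0.5, -0.1, -1.3]
grip_width: 0.063
t 54.25 tcp [0.4561 0.1705 0.0079] yaw 0.645 w 0.063 F [-0.5 -0.1 -1.3]
(0.455, 0.17, 0.003) -> tx,ty,tz [-0.0012 -0.0003  0.0049] spin -0.001
```

```bash
python3 -m pendant '[{"tx":0,"ty":0,"tz":0.003,"spin":0,"grip":-1},{"tx":0,"ty":0,"tz":0.004,"spin":0,"grip":-1},{"tx":0,"ty":0,"tz":0.004,"spin":0,"grip":-1}]'; python3 -m pendant '[{"tx":0,"ty":0,"tz":0,"spin":0,"grip":1},{"tx":0,"ty":0,"tz":0,"spin":0,"grip":1},{"tx":0,"ty":0,"tz":0,"spin":0,"grip":1},{"tx":0,"ty":0,"tz":-0.06,"spin":0,"grip":1},{"tx":0,"ty":0,"tz":-0.12,"spin":0,"grip":1},{"tx":0,"ty":0,"tz":-0.18,"spin":0,"grip":1},{"tx":0,"ty":0,"tz":-0.22,"spin":0,"grip":1},{"tx":0,"ty":0,"tz":-0.22,"spin":0,"grip":1}]'; python3 -m pendant '[{"tx":-0.1,"ty":0.2,"tz":0,"spin":0,"grip":1},{"tx":-0.1,"ty":0.2,"tz":0,"spin":0,"grip":1},{"tx":-0.1,"ty":0.2,"tz":0,"spin":0,"grip":1},{"tx":-0.1,"ty":0.2,"tz":0,"spin":0,"grip":1},{"tx":-0.1,"ty":0.2,"tz":0,"spin":0,"grip":1},{"tx":-0.1,"ty":0.2,"tz":0,"spin":0,"grip":1}]'; python3 -c "
from h import *
t=snap('top','t21'); b=snap('side','s21')
c=np.zeros((400,800,3),np.uint8);c[:,:430]=cv2.resize(t['pixels'][150:310,100:272],(430,400));c[:390,430:800]=cv2.resize(b['pixels'][130:330,210:400],(370,390))
cv2.imwrite('pics/c21.png',c)
print(disc(t,proj(t,[.456,.17,.056])[0],.056,.064)); togo()
print(disc(t,proj(t,[.589,.108,.124])[0],.124,.060),disc(t,proj(t,[.589,.234,.197])[0],.197,.054))"
```

```text
t: 54.62
eef_pos: [0.4555, 0.1705, 0.0033]
ee_rot: [3.141, -0.0, 0.646]
wrist_force: [-0.6, -0.4, 0.2]
grip_width: 0.063
t: 55.62
eef_pos: [0.457, 0.1712, 0.2262]
ee_rot: [3.139, -0.005, 0.646]
wrist_force: [-0.7, 0.3, -0.6]
grip_width: 0.0855
t: 56.38
eef_pos: [0.4954, -0.0485, 0.2223]
ee_rot: [-3.14, 0.001, 0.647]
wrist_force: [-1.2, -0.4, 0.1]
grip_width: 0.0853
(array([223.60000038, 267.39999962]), np.float64(0.996114208915345), array([0.45517501, 0.16857658, 0.056     ]))
t 56.48 tcp [ 0.4956 -0.048   0.2228] yaw 0.648 w 0.0856 F [-0.3  0.6 -0.5]
(array([245.        , 212.79999924]), np.float64(1.0153333838998586), array([0.58515744, 0.10613909, 0.124     ])) (array([188.58333397, 211.75      ]), np.float64(1.0440247404769594), array([0.58300457, 0.2277105 , 0.197     ]))
```

View pics/c21.png

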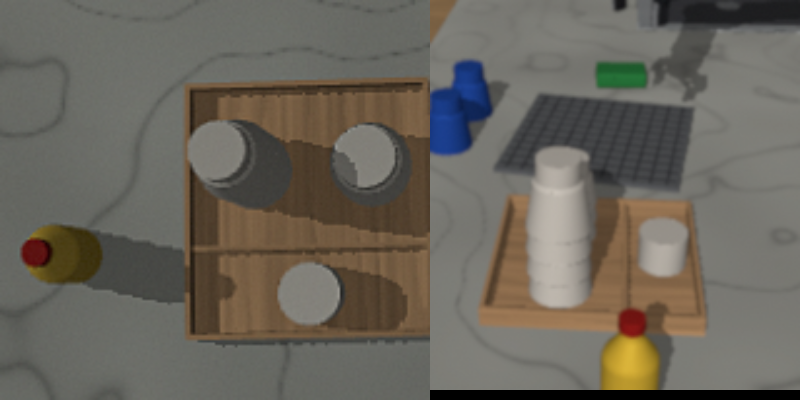

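The rack is empty. Both stacks are upright in the wide compartment (top crop (220,152) and (367,157)), and the jar stands in the narrow one at (310,293). The soap and sponge are where they were. I'll hand in.

```bash
python3 -c "
from workcell import r
print(r.hand_in())"
```

```text
the job is handed in; nothing more can be done
None
```

The cup tray is empty and I handed the job in at about 56 s of the 210 s allowed. All four tumblers are nested in one stack and all three ramekins in another, both in the tote's wide compartment. The jar stands alone in the narrow compartment, since there was no square pot. Everything is mouth down.

- **Last checks that passed:** In the final top and side pictures the rack is empty, the tumbler stack is upright and the jar is centred in its compartment. The soap and sponge are where they started, and the gripper is clear of everything. All three ramekins met contact at the heights expected.
- **Readings that disagreed:**
  - The top camera put the upper discs of the two stacks about 5 to 9 mm from where the wrist camera and the arm's own reading had them. I put this down to calibration error at that height, because the stacks look upright.
  - From the side, the tumbler stack hides the ramekin stack, so I checked the ramekins only by the contact heights, the wrist-camera disc and the top view.
- **Missed grips:** The first grip on a tumbler and the first on a ramekin missed. In the pictures the real fingertips sit about 28 to 36 mm short of the reported TCP. The ramekin miss slid off its rim with a wrist force of about 40 N, well under the 120 N wrist limit. Neither piece moved more than a few millimetres, and going lower gripped both.
- **Knocked pieces:** No ramekin or jar was found noticeably displaced when I re-measured it before gripping.

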